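# Top up the lift magazine by feel and start it

## Task

Top up the lift magazine: take the long brush back (the longest of the three wooden blanks that stand on edge in the drying rack), lay it down flat on the bench and let go, then take it again across its width and lower it flat onto the magazine's pile, gently, keeping hold until you feel it touch; the pile's height is not known, and the blank must not be dropped onto it or pressed hard. It must end close up against both side posts and the end stop like the ones below it. Once it lies there released, pull the start knob up as far as it goes and let it spring back; leave the two other blanks standing in the rack.

Things in the scene. Friction and masses are not known exactly. Their poses are not given: they have to be found in the camera images.
- magazine: Grey lift magazine fixed on the bench, 46 mm high housing with a pile of flat brush backs (52x150x18 mm, long side along y) on a lift table. Origin: on the bench under the middle of the pile; x across the pile away from the robot, y left along it, z up. The table is wound to an unmeasured height: the pile's top is 108 to 143 mm above the bench, and stiff. Front (-x) and right end (-y) are open.
- side_stop (a point): Point midway between the faces of the two steel side posts behind the pile, 100 mm above the bench; axes as the magazine's. Posts: 14 mm wide, 8 mm thick, centred 45 mm to either side (y), facing -x, tops 156 mm above the bench; a finger fits between them. Origin is 27.5 mm (x) from the magazine's; a 52 mm wide blank against both posts has its centre line 26 mm before this point.
- end_stop (a point): Middle of the face of the end stop at the pile's left end, 100 mm above the bench; axes as the magazine's. A steel plate 26 mm wide that faces -y, its top 156 mm above the bench, 76.5 mm (y) from the magazine's origin; a 150 mm long blank against it has its centre 75 mm from the face. A blank that touches all three stops has its centre at x = +1.5, y = +1.5 mm in the magazine's axes.
- board_center (a point): Centre of the long brush back to be loaded: plain hardwood, rounded ends, 52 mm wide (x), 150 mm long (y), 18 mm thick (z), 55 to 110 g; the straight part of its long edges is 100 mm. It starts on edge in any of the rack's three notches, width upright (may lean 5 degrees), its centre 38 mm and upper edge 64 mm above the bench. Let go leaning 30 degrees on its lower edge, it falls flat; either face may lie up.
- short_blank_center (a point): Centre of the shorter brush back that stands on edge in another notch: 50x120x18 mm. Leave it there.
- wedge_center (a point): Centre of the tapered blank that stands on edge in another notch: 57x110x16 mm, one end narrower. Leave it there.
- rack: Wooden drying rack fixed on the bench, 176 mm long along its x, with two notched rails along x at y = -36 and +36 mm. Origin: on the bench under its middle, z up. Three notches at x = -56, 0 and +56 mm, each 22 mm wide; the rails are 35 mm high and the notch floors 12 mm. Blanks stand in it with their long side along y.
- clear_spot (a point): A point on the bench top: middle of a clear patch at least 220 mm (world y) by 110 mm (world x) where a blank can be laid down flat. Nothing marks it.
- start_knob (a joint): Travel of the pull-to-start knob: 0 at rest, 0.012 m fully pulled up (vertical, away from its panel). A spring draws it back: 3 N at the start of the pull, 9 N at its end; it counts as started above 0.008 m.
- knob_grip (a point): Grip point of that knob, on its axis: black mushroom knob, 29 mm across at this height and 35 mm across at the flared head, on top of the grey control housing at the magazine's right (-y) end. The knob's top is 14 mm above this point, its underside 15 mm below it, the control panel 28 mm below it (at rest, 114 mm above the bench).

How it is judged:
By the outcome, as a careful person would: the job done as asked, in the order asked, and still so for the second after the job is handed in, with the robot touching nothing.
It also fails if it takes over 67 s, if anything falls off the work surface, if the arm or the gripper's body presses on something with over 40 N, if the wrist force passes 120 N, or if a joint passes its speed limit or range.

## Robot

A 7-joint arm with a two-finger parallel gripper is mounted at the origin on a cart in front of the work surface, level with it; the furniture and walls round the work are solid. World frame = base frame: x ahead of the robot, y to its left, z up, the work surface at z = 0. Lengths are in m, angles in rad, forces in N, time in s.
With the tool pointing down it reaches from about 0.425 to 0.875 m from the base axis. Payload 4.7 kg.
Tool frame: the origin (TCP) lies midway between the tips of the shut fingers; the grasp point (between the pads) lies 19 mm behind it; z points along the fingers, y is the direction in which the jaws open and shut (so a half turn about z gives the same grasp; the last joint's range is limited). The gripper opens to 87 mm and grips with 3 to 60 N. Pads are 19 mm wide; open, the fingers measure 117 mm over their backs; the gripper's body (75 mm by 190 mm) begins 51 mm behind the grasp point.
Start: joints at [1.166, 0.321, -0.07, 1.45, 0.023, 1.371, -0.057], TCP at [0.264, -0.594, 0.223] pointing down, gripper open.
Joint ranges: [-2.86, 2.86], [-0.3, 2.09], [-1.38, 1.24], [0.06, 2.45], [-1.56, 4.7], [0.09, 2.05], [-2.69, 2.69]. Speed limits (rad/s): [2.57, 2.57, 3.14, 3.14, 3.14, 3.14, 3.14].

## Interface

Orientations are given as a rotation vector (axis times angle).
In Python, from bench import ctrl, optics gives the robot as it stands. The module is installed in compiled form; this text tells all that it offers.
- The arm moves only by the tool step_arm, never from a script. Its argument "deltas" is a list of rows, each a list of 7 numbers: the turn, a rotation vector about the tool's x, y, z in degrees, then the shift along the tool's x, y, z in mm, then the finger opening in mm, from 0 to 87. A call has exactly 8 rows; each row is the pose to reach, as a shift and turn from the pose commanded when the call began, along the tool's axes at that moment; what a row does not reach only later rows make up. A row lasts 1/8 s, in which the tool goes at most 62.5 mm and 10.7 degrees, less where a joint would pass 70% of its speed; a pose out of reach is approached as far as the arm can. A call with a gripper value outside its range is refused whole. The fingers move at their own pace and stop on an object; "newtons" is the grip in N (left out, the last holds). Time passes only in rows, so rows that repeat a pose let the fingers close, or fill a call up. It gives the time, the measured TCP pose, the force and the opening at its end, in the units of the state.
- ctrl.get_state(): the state, without advancing time (a new reading comes with each control period).
- optics.get_image(name): name is "scene" or "side" or "wrist"; returns the picture (400x640x3 uint8, red, green, blue); there is no depth.
- optics.get_calibration(name): a dict with "K" (3x3 intrinsics, pixels), "R" (3x3) and "t" (3): a world point X has camera coordinates R X + t. Camera axes: x right, y down, z forward; pixel columns grow to the right and rows downward; lengths in m; the calibration is good to about 2 mm. A picture is of the moment at which its call begins: read the wrist's pose just before it. get_calibration takes no time and is no camera call; for the wrist camera it gives the pose at the moment of the call.
- ctrl.close_job(): hands the job in, once; it reports no verdict.
The state is a dict: "time": time; "joint_positions": joint angles; "qd": joint speeds; "joint_torque": joint torques, N m; "position": TCP position; "tool_rot": TCP orientation; "ft_force": force on the tool from outside, world axes, zero at the start; "torque": the same for the moment, N m; "grip_width": opening from 0.0 (shut) to 1.0 (fully open).
Only numpy, scipy, OpenCV 4.12 (cv2) and the standard library are available. Lean on these libraries where they do the work, as an engineer would, in place of code of your own. Each camera call takes 0.05 s, during which the arm holds its last target.

## Working session

There is one attempt and no reset: what is moved stays moved. The work goes in short steps, Python scripts to look and compute and a tool call to move; the robot and the scene stay as the last step left them, time stands still between calls to the robot, and variables do not carry over. Pictures are saved under pics/ and viewed, and the job is handed in when it is done.

Besides the shell and the picture viewer there is one more tool, called after "Request:" as a command line: name --pt "numbers of a row" for each row, then --argument value for the rest. step_arm: Moves the arm, as the interface text tells. Its arguments: {"type":"object","properties":{"deltas":{"type":"array"},"newtons":{"type":"number"}},"required":["deltas"]}

```bash
mkdir -p pics; cat > h.py <<'E'
import numpy as np, cv2
from bench import ctrl, optics
from scipy.spatial.transform import Rotation as Rn
def snap(n,f):
    c=optics.get_calibration(n); im=np.array(optics.get_image(n)); cv2.imwrite('pics/'+f,im[:,:,::-1]); np.savez('pics/'+f[:-4]+'.npz',im=im,K=c['K'],R=c['R'],t=c['t']); return im,c
def ray(c,u,v):
    K,R,t=[np.array(c[k]) for k in 'KRt']; o=-R.T@t; d=R.T@np.linalg.solve(K,[u,v,1.]); return o,d
def onz(c,u,v,z):
    o,d=ray(c,u,v); return o+d*(z-o[2])/d[2]
def proj(c,X):
    K,R,t=[np.array(c[k]) for k in 'KRt']; p=K@(R@np.array(X)+t); return p[:2]/p[2]
def tri(c1,p1,c2,p2):
    o1,d1=ray(c1,*p1);o2,d2=ray(c2,*p2);A=np.stack([d1,-d2],1);s=np.linalg.lstsq(A,o2-o1,rcond=None)[0]
    a=o1+s[0]*d1;b=o2+s[1]*d2;return (a+b)/2,np.linalg.norm(a-b)
E
python3 - <<'E'
from h import *
for n in('scene','side','wrist'):
    im,c=snap(n,n+'0.png');print(n,-np.array(c['R']).T@np.array(c['t']),np.array(c['K'])[0,0],np.array(c['R'])[2])
s=ctrl.get_state();print(s['time'],s['position'],s['tool_rot'],s['ft_force'],s['grip_width'],s['joint_positions'])
print(Rn.from_rotvec(s['tool_rot']).as_matrix().round(3))
E
```

```text
scene [-0.07039179  0.67505344  0.77726244] 436.5966259004106 [ 0.54071493 -0.59327375 -0.59636702]
side [0.11273604 0.73916763 0.49163253] 380.03192753908843 [ 0.45816615 -0.79348062 -0.40058992]
wrist [ 0.3232291  -0.56701725  0.38395247] 352.58271870727464 [-0.22053831 -0.09609293 -0.9706333 ]
0.15 [ 0.26409849 -0.59346979  0.22171715] [-3.07156409e+00 -6.52786642e-01  6.41779317e-04] [-0.16269203  0.18629994 -0.02302796] 0.9987883391521285 [ 1.16609474  0.32166026 -0.07005157  1.45137581  0.02260587  1.37082721
 -0.05687505]
[[ 0.914  0.407 -0.001]
 [ 0.407 -0.914  0.001]
 [-0.    -0.001 -1.   ]]
```

View pics/scene0.png

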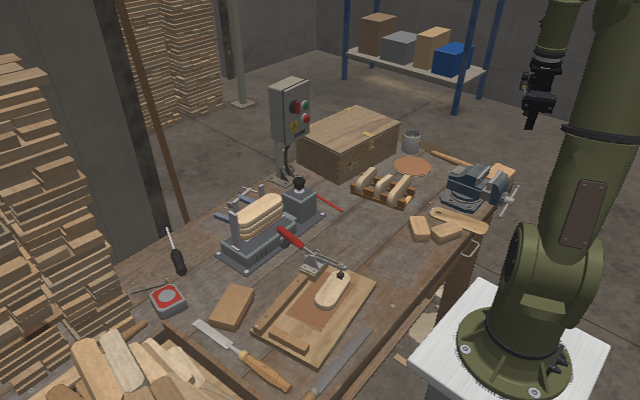

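View pics/side0.png

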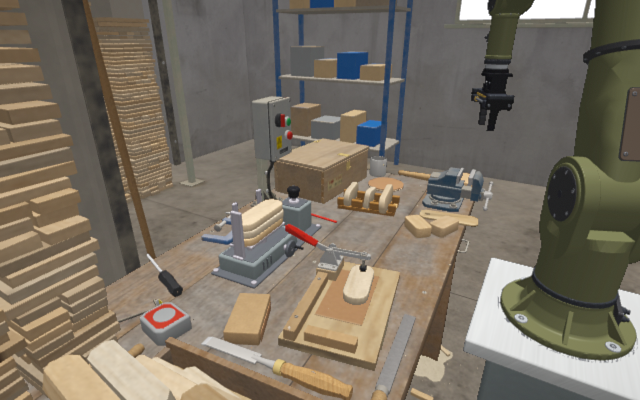

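View pics/wrist0.png

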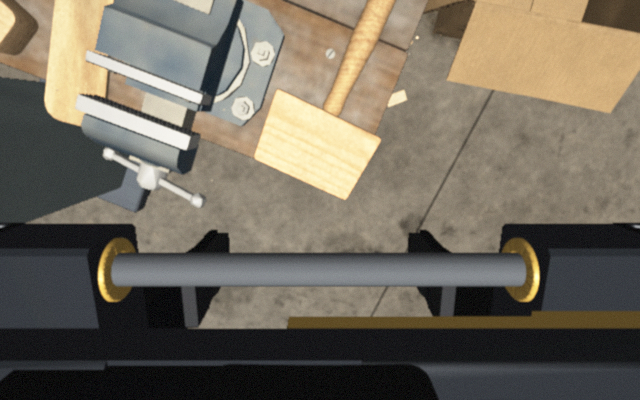

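```bash
python3 - <<'E'
from h import *
a=np.load('pics/scene0.npz');b=np.load('pics/side0.npz')
def crop(d,x0,y0,w,h,s,f):cv2.imwrite('pics/'+f,cv2.resize(d['im'][y0:y0+h,x0:x0+w,::-1],None,fx=s,fy=s,interpolation=cv2.INTER_CUBIC))
crop(a,200,130,250,170,3.2,'c1.png');crop(b,200,140,250,150,3.2,'c2.png')
E
```

```text
(no output)
```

View pics/c1.png

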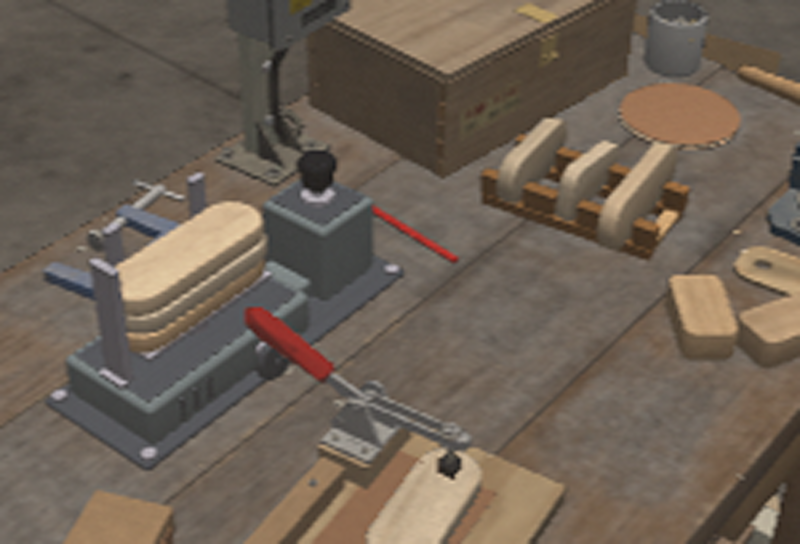

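View pics/c2.png

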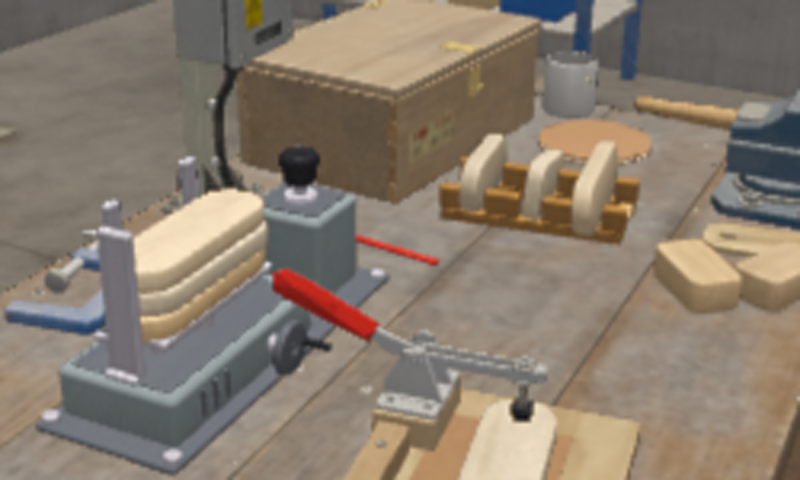

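```bash
python3 - <<'E'
from h import *
a=np.load('pics/scene0.npz');b=np.load('pics/side0.npz')
A=lambda x,y:(200+x/3.2,130+y/3.2)
B=lambda x,y:(200+x/3.2,140+y/3.2)
print('knobtop',tri(a,A(318,156),b,B(298,153)))
print('endstop top L/R',tri(a,A(97,262),b,B(103,232)),tri(a,A(118,264),b,B(129,235)))
print('post far top',tri(a,A(197,176),b,B(187,160)))
for n,p,q in (('near',(612,222),(660,150)),('mid',(572,193),(606,146)),('far',(508,170),(552,122))):
    print(n,onz(a,*A(*p),.064),onz(a,*A(*q),.064))
for p in((484,175),(637,252),(688,186)): print('rack',onz(a,*A(*p),.035))
print('base bolts',onz(a,*A(148,455),.008),onz(a,*A(60,397),.008),onz(a,*A(392,270),.008))
for n,p in (('red bar',(458,260)),('clampbase',(330,450)),('blk',(680,340)),('board',(560,490)),('crate corner',(445,172)),('redhandle',(255,315))):print(n,onz(a,*A(*p),.0))
E
```

```text
knobtop (array([ 0.64791621, -0.04081601,  0.11947691]), np.float64(0.00044529402731804973))
endstop top L/R (array([0.63426504, 0.20645185, 0.15021335]), np.float64(0.0007731841267506803)) (array([0.62406106, 0.19444814, 0.1461725 ]), np.float64(0.0012501376724305905))
post far top (array([0.66415025, 0.08135069, 0.1517377 ]), np.float64(0.0008915829729119538))
near [ 0.44604633 -0.20085972  0.064     ] [ 0.47986528 -0.32837767  0.064     ]
mid [ 0.49832814 -0.21349105  0.064     ] [ 0.52126813 -0.29941728  0.064     ]
far [ 0.56385866 -0.20374007  0.064     ] [ 0.58474002 -0.2993987   0.064     ]
rack [ 0.60110659 -0.21702979  0.035     ]
rack [ 0.42456749 -0.21375187  0.035     ]
rack [ 0.44790798 -0.33390683  0.035     ]
base bolts [0.57132098 0.22710977 0.008     ] [0.67333684 0.2329415  0.008     ] [ 0.58938261 -0.0729509   0.008     ]
red bar [ 0.56180808 -0.13322057  0.        ]
clampbase [0.47827412 0.12276647 0.        ]
blk [ 0.35004533 -0.17544291  0.        ]
board [ 3.21461420e-01  3.52445946e-02 -1.11022302e-16]
crate corner [ 0.66486048 -0.23665123  0.        ]
redhandle [0.64094635 0.04848847 0.        ]
```

Request:
step_arm --pt "0 0 -8 42 -21 -5 87" --pt "0 0 -17 84 -42 -10 87" --pt "0 0 -25 126 -63 -15 87" --pt "0 0 -33 168 -85 -20 87" --pt "0 0 -42 210 -106 -25 87" --pt "0 0 -50 252 -127 -30 87" --pt "0 0 -58 294 -148 -35 87" --pt "0 0 -66 334 -169 -40 87"

```text
time: 1.15
position: [0.5015, -0.3022, 0.2625]
tool_rot: [-2.216, -2.227, 0.0]
ft_force: [0.9, -0.3, 1.0]
grip_width: 0.996
```

```bash
cat >> h.py <<'E'
def st():
    s=ctrl.get_state();R=Rn.from_rotvec(s['tool_rot']).as_matrix()
    print('t',round(s['time'],2),'p',s['position'].round(4),'x',R[:,0].round(3),'z',R[:,2].round(3),'F',np.round(s['ft_force'],2),'g',round(s['grip_width']*87,1),'j',np.round(s['joint_positions'],2));return s,R
def delta(P,R1=None):
    s,R=st();d=R.T@(np.array(P)-s['position'])*1000
    r=np.zeros(3) if R1 is None else np.degrees(Rn.from_matrix(R.T@R1).as_rotvec())
    print('turn',r.round(1),'shift',d.round(1));return r,d
def down(yaw):  # tool x azimuth yaw deg, tool z down
    c,s=np.cos(np.radians(yaw)),np.sin(np.radians(yaw));return np.array([[c,s,0],[s,-c,0],[0,0,-1.]])
E
python3 - <<'E'
from h import *
st();snap('wrist','w1.png')
E
```

```text
t 1.15 p [ 0.5015 -0.3022  0.2625] x [-0.005  1.     0.   ] z [-0. -0. -1.] F [ 0.95 -0.3   0.98] g 86.6 j [ 0.86  0.19 -0.41  1.55  0.08  1.42  0.44]
```

View pics/w1.png

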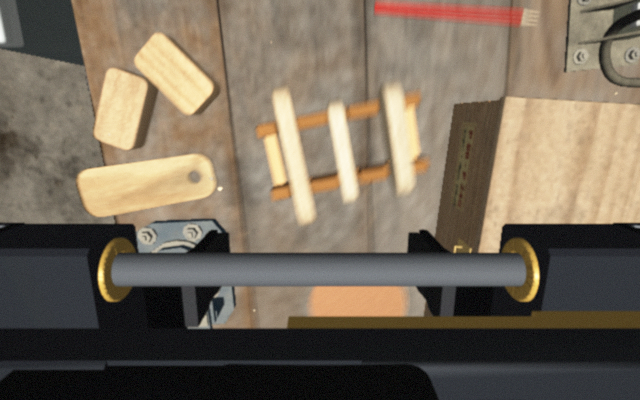

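```bash
python3 - <<'E'
from h import *
d=np.load('pics/w1.npz');im=d['im'];hsv=cv2.cvtColor(im,cv2.COLOR_RGB2HSV)
m=((hsv[...,1]<110)&(hsv[...,2]>175)).astype(np.uint8)
m[:, :262]=0;m[:,420:]=0;m[:75]=0;m[224:]=0
m=cv2.morphologyEx(m,cv2.MORPH_OPEN,np.ones((3,3)))
n,l,s,c=cv2.connectedComponentsWithStats(m)
for i in range(1,n):
    if s[i,4]<200: continue
    cn=cv2.findContours((l==i).astype(np.uint8),0,1)[0][0]
    r=cv2.minAreaRect(cn);print(s[i],np.round(r[0],1),np.round(r[1],1),round(r[2],1))
    box=cv2.boxPoints(r)
    e=sorted([(box[k]+box[(k+1)%4])/2 for k in range(4)],key=lambda p:p[1])
    P=[onz(d,*e[0],.064),onz(d,*e[-1],.064)];v=P[0]-P[1]
    print('ends',P[0].round(4),P[1].round(4),'L',np.linalg.norm(v).round(4),'mid',((P[0]+P[1])/2).round(4),'az',np.degrees(np.arctan2(v[1],v[0])).round(1))
    W=[onz(d,*p,.064) for p in box];print('box',np.linalg.norm(W[0]-W[1]).round(4),np.linalg.norm(W[1]-W[2]).round(4))
cv2.imwrite('pics/m1.png',cv2.resize(np.where(m[...,None]>0,im,im//4)[60:240,240:440,::-1],None,fx=4,fy=3))
for nm,p in (('a',(257,127)),('b',(419,96)),('c',(274,196)),('d',(428,162))):print(nm,onz(d,*p,.035).round(4))
E
```

```text
[ 384   82   36  115 2699] [404.9 138.3] [114.3  30.9] 82.3
ends [ 0.5771 -0.2059  0.064 ] [ 0.5999 -0.3188  0.064 ] L 0.1152 mid [ 0.5885 -0.2624  0.064 ] az 101.4
box 0.0299 0.1151
[ 263   88   53  136 3596] [285.1 157.3] [138.1  38. ] 77.9
ends [ 0.4537 -0.2142  0.064 ] [ 0.4812 -0.3523  0.064 ] L 0.1408 mid [ 0.4675 -0.2832  0.064 ] az 101.3
box 0.0374 0.1404
[ 327  101   32  103 1878] [342.9 152.3] [103.4  19.5] 80.0
ends [ 0.5158 -0.2247  0.064 ] [ 0.5365 -0.3281  0.064 ] L 0.1054 mid [ 0.5261 -0.2764  0.064 ] az 101.3
box 0.0192 0.1053
a [ 0.4342 -0.2509  0.035 ]
b [ 0.6072 -0.2177  0.035 ]
c [ 0.4507 -0.3275  0.035 ]
d [ 0.6224 -0.2878  0.035 ]
```

View pics/m1.png

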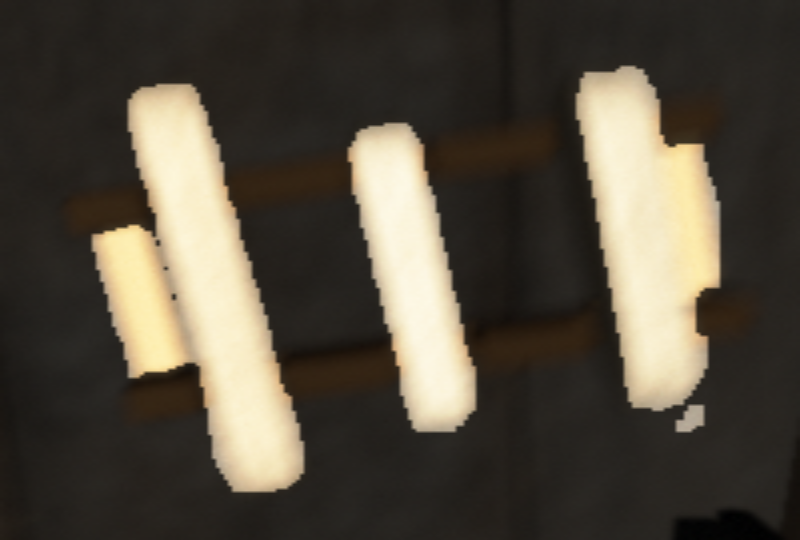

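```bash
python3 - <<'E'
from h import *
d=np.load('pics/w1.npz')
for p in((293.3,156.7),):print(onz(d,*p,.064),onz(d,*p,.038))
e=onz(d,281.25,90,.045),onz(d,305.5,221.7,.045);print(e,np.linalg.norm(e[0]-e[1]),(e[0]+e[1])/2)
# full-row edges
im=d['im'];g=cv2.cvtColor(im,cv2.COLOR_RGB2HSV)
for r in (100,110,140,150,160,170,205,212): print(r,[(x,tuple(im[r,x])) for x in range(0)], [x for x in range(265,330) if g[r,x,1]<110 and g[r,x,2]>175][::100], [x for x in range(265,330) if g[r,x,1]<110 and g[r,x,2]>175][-1])
delta([.468,-.283,.2],down(101.3))
# clear-region check: pixels for candidate spot
for P in([.45,-.08,0],[.45,-.18,0],[.40,-.18,0],[.51,-.18,0]):print(P,proj(d,P).round(0))
print('redbar',onz(d,375,8,0),onz(d,535,18,0),'block',onz(d,212,85,.02),onz(d,160,35,.02))
E
```

```text
[ 0.47516562 -0.2794217   0.064     ] [ 0.47333204 -0.28248665  0.038     ]
(array([ 0.46216955, -0.21311794,  0.045     ]), array([ 0.48676257, -0.35470609,  0.045     ])) 0.143708110656274 [ 0.47446606 -0.28391201  0.045     ]
100 [] [272] 291
110 [] [274] 329
140 [] [265] 300
150 [] [265] 302
160 [] [267] 304
170 [] [269] 307
205 [] [293] 314
212 [] [292] 315
t 1.2 p [ 0.5064 -0.2947  0.2634] x [-0.019  1.     0.004] z [ 0.004  0.004 -1.   ] F [3.7  3.92 0.48] g 87.2 j [ 0.85  0.19 -0.42  1.54  0.07  1.42  0.44]
turn [  0.3  -0.2 -10.2] shift [ 12.2 -38.4  63.3]
[0.45, -0.08, 0] [272. -38.]
[0.45, -0.18, 0] [274.  62.]
[0.4, -0.18, 0] [230.  62.]
[0.51, -0.18, 0] [327.  62.]
redbar [ 0.56175394 -0.12401025  0.        ] [ 0.73814033 -0.1329626   0.        ] block [ 0.38397215 -0.20677595  0.02      ] [ 0.33219826 -0.15660472  0.02      ]
```

Request:
step_arm --pt "0 0 -2 4 -5 20 36" --pt "0 0 -4 9 -11 50 36" --pt "0 0 -7 13 -16 85 36" --pt "0 0 -9 18 -21 115 36" --pt "0 0 -10.5 20 -24 138 36" --pt "0 0 -11.3 21.6 -26 150 36" --pt "0 0 -11.3 21.6 -26 153 36" --pt "0 0 -11.3 21.6 -26 153 36"

```text
time: 2.2
position: [0.4752, -0.2824, 0.1102]
tool_rot: [1.992, 2.428, 0.0]
ft_force: [0.0, 0.4, 0.6]
grip_width: 0.419
```

```bash
python3 - <<'E'
from h import *
st();im,c=snap('wrist','w2.png');st()
print(proj(c,[.4745,-.282,.064]))
delta([.4745,-.282,.037],down(101.3))
E
```

```text
t 2.2 p [ 0.4752 -0.2824  0.1102] x [-0.195  0.981 -0.001] z [ 0.001 -0.001 -1.   ] F [0.04 0.38 0.62] g 36.4 j [ 0.87  0.23 -0.43  1.82  0.11  1.12  0.6 ]
t 2.25 p [ 0.4754 -0.2825  0.1105] x [-0.196  0.981 -0.001] z [ 0.001 -0.001 -1.   ] F [ 0.35 -0.28  0.12] g 36.1 j [ 0.87  0.23 -0.43  1.82  0.11  1.12  0.6 ]
[317.90495756 222.01012551]
t 2.25 p [ 0.4754 -0.2825  0.1105] x [-0.196  0.981 -0.001] z [ 0.001 -0.001 -1.   ] F [ 0.35 -0.28  0.12] g 36.1 j [ 0.87  0.23 -0.43  1.82  0.11  1.12  0.6 ]
turn [ 0.1  0.1 -0. ] shift [ 0.7 -0.9 73.5]
```

View pics/w2.png

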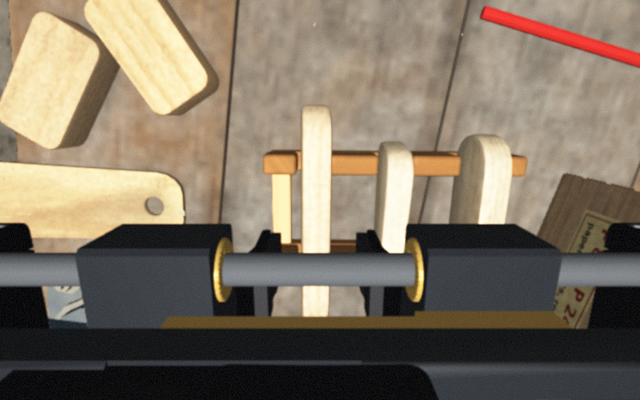

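Request:
step_arm --pt "0 0 0 0.5 0 18 36" --pt "0 0 0 0.5 0 40 36" --pt "0 0 0 0.5 0 60 36" --pt "0 0 0 0.5 0 71 36" --pt "0 0 0 0.5 0 73 36" --pt "0 0 0 0.5 0 73 10" --pt "0 0 0 0.5 0 73 10" --pt "0 0 0 0.5 0 73 10" --newtons 25

```text
time: 3.25
position: [0.4732, -0.2822, 0.0368]
tool_rot: [-1.992, -2.427, 0.003]
ft_force: [-3.5, -1.2, 2.2]
grip_width: 0.207
```

Request:
step_arm --pt "0 0 0 0 0 -8 10" --pt "0 0 0 0 0 -25 10" --pt "0 0 0 0 0 -50 10" --pt "0 0 0 0 0 -80 10" --pt "0 0 0 20 0 -105 10" --pt "0 0 0 40 0 -118 10" --pt "0 0 0 55 0 -123 10" --pt "0 0 0 60 0 -123 10"

```text
time: 4.25
position: [0.4636, -0.2218, 0.1604]
tool_rot: [1.989, 2.429, 0.0]
ft_force: [0.1, -0.7, -1.3]
grip_width: 0.206
```

```bash
python3 - <<'E'
from h import *
st();im,c=snap('wrist','w3.png');im,c=snap('scene','s3.png')
a=c
A=lambda x,y:(200+x/3.2,130+y/3.2)
for p in((430,430),(560,490),(350,470),(500,470)):print(p,onz(a,*A(*p),.02).round(3))
print(onz(a,*A(670,280),.03),onz(a,*A(455,260),0))
cv2.imwrite('pics/c3.png',cv2.resize(im[130:300,200:450,::-1],None,fx=3.2,fy=3.2,interpolation=cv2.INTER_CUBIC))
E
```

```text
t 4.25 p [ 0.4636 -0.2218  0.1604] x [-0.198  0.98  -0.001] z [ 0.002 -0.001 -1.   ] F [ 0.14 -0.7  -1.33] g 17.9 j [ 0.85  0.1  -0.48  1.85  0.05  1.2   0.55]
(430, 430) [0.423 0.069 0.02 ]
(560, 490) [0.311 0.052 0.02 ]
(350, 470) [0.439 0.142 0.02 ]
(500, 470) [0.356 0.066 0.02 ]
[ 0.38397527 -0.20525959  0.03      ] [ 0.56383127 -0.13134284  0.        ]
```

View pics/w3.png

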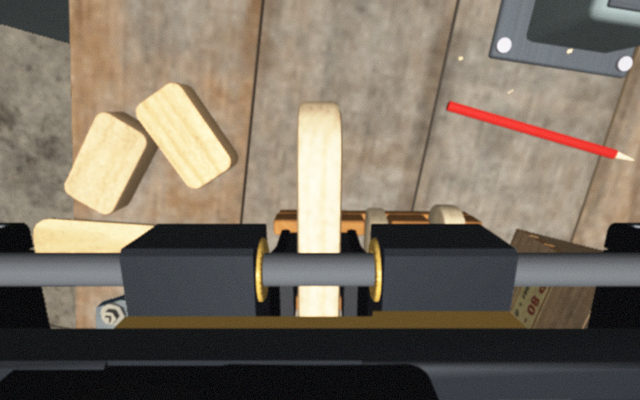

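View pics/c3.png

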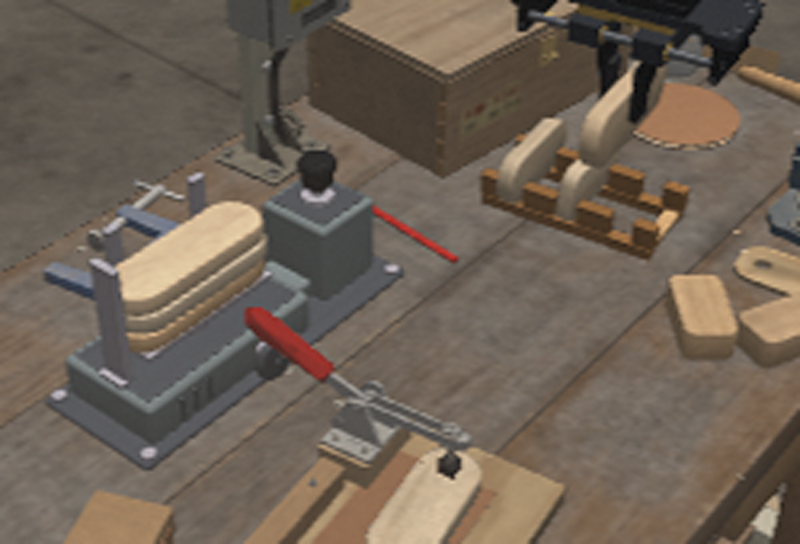

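```bash
python3 - <<'E'
from h import *
a=np.load('pics/scene0.npz');b=np.load('pics/side0.npz')
A=lambda x,y:(200+x/3.2,130+y/3.2)
B=lambda x,y:(200+x/3.2,140+y/3.2)
print('handle',tri(a,A(255,318),b,B(282,282)),tri(a,A(322,365),b,B(370,325)))
R1=down(93)@Rn.from_euler('x',33,degrees=True).as_matrix();print(R1[:,2])
r,d=delta([.451,-.09,.085],R1)
# intermediate: slerp check
E
```

```text
handle (array([0.54209735, 0.13614844, 0.10583847]), np.float64(0.0008945069382639862)) (array([0.4811035 , 0.12479775, 0.08589765]), np.float64(0.0036904705739470647))
[-0.54389263 -0.0285042  -0.83867057]
t 4.35 p [ 0.4628 -0.2223  0.1594] x [-0.197  0.98  -0.   ] z [-0. -0. -1.] F [ 0.41 -0.62 -1.67] g 18.0 j [ 0.85  0.1  -0.48  1.85  0.05  1.2   0.55]
turn [32.9  2.4  8.1] shift [132.1  14.5  74.3]
```

Request:
step_arm --pt "4 0.3 1 18 2 2 10" --pt "9 0.6 2 40 4 8 10" --pt "14 1 3.5 65 7 20 10" --pt "20 1.5 5 90 10 36 10" --pt "25 1.8 6.2 110 12 52 10" --pt "30 2.2 7.4 124 14 66 10" --pt "32.9 2.4 8.1 131 14.5 73 10" --pt "32.9 2.4 8.1 132.1 14.5 74.3 10"

```text
time: 5.35
position: [0.4511, -0.0901, 0.083]
tool_rot: [-1.847, -1.947, 0.577]
ft_force: [-0.5, -1.1, -0.4]
grip_width: 0.206
```

```bash
python3 - <<'E'
from h import *
im,c=snap('side','d4.png')
cv2.imwrite('pics/c4.png',cv2.resize(im[140:290,200:450,::-1],None,fx=3.2,fy=3.2,interpolation=cv2.INTER_CUBIC))
R1=down(93)@Rn.from_euler('x',33,degrees=True).as_matrix()
delta([.451,-.09,.034],R1)
E
```

```text
t 5.4 p [ 0.4511 -0.0905  0.0839] x [-0.052  0.999  0.001] z [-0.544 -0.027 -0.838] F [ 0.07  0.07 -0.61] g 17.9 j [ 0.48  0.55 -0.52  1.62  0.26  1.63 -0.07]
turn [-0.  -0.1  0. ] shift [ 0.4 27.1 41.8]
```

View pics/c4.png

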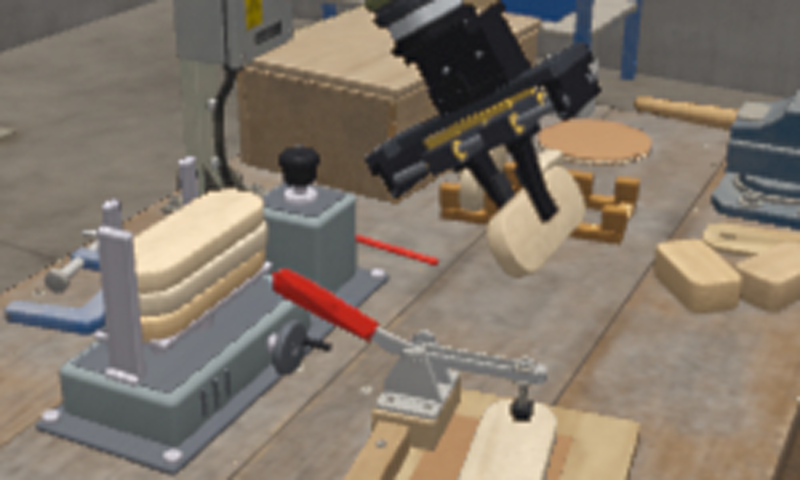

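Request:
step_arm --pt "0 0 0 0 5 8 10" --pt "0 0 0 0 12 18 10" --pt "0 0 0 0 19 29 10" --pt "0 0 0 0 24 37 10" --pt "0 0 0 0 27 41.8 10" --pt "0 0 0 0 28 43.4 10" --pt "0 0 0 0 28.6 44.2 10" --pt "0 0 0 0 29.2 45 10"

```text
time: 6.4
position: [0.4515, -0.0903, 0.0318]
tool_rot: [-1.851, -1.949, 0.576]
ft_force: [0.0, 0.1, -2.2]
grip_width: 0.204
```

Request:
step_arm --pt "0 0 0 0 0.5 0.8 10" --pt "0 0 0 0 0.8 1.2 10" --pt "0 0 0 0 1.1 1.7 10" --pt "0 0 0 0 1.4 2.1 10" --pt "0 0 0 0 1.6 2.5 10" --pt "0 0 0 0 1.6 2.5 10" --pt "0 0 0 0 1.6 2.5 10" --pt "0 0 0 0 1.6 2.5 10"

```text
time: 7.4
position: [0.4512, -0.0903, 0.0286]
tool_rot: [-1.85, -1.949, 0.576]
ft_force: [-0.0, 0.5, -1.3]
grip_width: 0.207
```

Request:
step_arm --pt "0 0 0 0 0.3 0.5 10" --pt "0 0 0 0 0.6 0.9 10" --pt "0 0 0 0 0.9 1.4 10" --pt "0 0 0 0 1.2 1.8 10" --pt "0 0 0 0 1.5 2.2 10" --pt "0 0 0 0 1.6 2.5 10" --pt "0 0 0 0 1.6 2.5 10" --pt "0 0 0 0 1.6 2.5 10"

```text
time: 8.4
position: [0.4512, -0.0903, 0.0257]
tool_rot: [-1.85, -1.949, 0.577]
ft_force: [0.5, -0.6, -0.6]
grip_width: 0.205
```

Request:
step_arm --pt "0 0 0 0 0.3 0.5 10" --pt "0 0 0 0 0.6 0.9 10" --pt "0 0 0 0 0.9 1.4 10" --pt "0 0 0 0 1.2 1.8 10" --pt "0 0 0 0 1.5 2.2 10" --pt "0 0 0 0 1.6 2.5 10" --pt "0 0 0 0 1.6 2.5 10" --pt "0 0 0 0 1.6 2.5 10"

```text
time: 9.4
position: [0.4513, -0.0903, 0.0243]
tool_rot: [-1.85, -1.948, 0.578]
ft_force: [0.3, -0.4, 8.4]
grip_width: 0.206
```

```bash
python3 - <<'E'
from h import *
st();im,c=snap('side','d5.png')
cv2.imwrite('pics/c5.png',cv2.resize(im[140:290,250:450,::-1],None,fx=4,fy=4,interpolation=cv2.INTER_CUBIC))
E
```

```text
t 9.4 p [ 0.4513 -0.0903  0.0243] x [-0.052  0.999 -0.001] z [-0.544 -0.029 -0.839] F [ 0.33 -0.38  8.41] g 18.0 j [ 0.47  0.62 -0.51  1.65  0.29  1.54 -0.09]
```

View pics/c5.png

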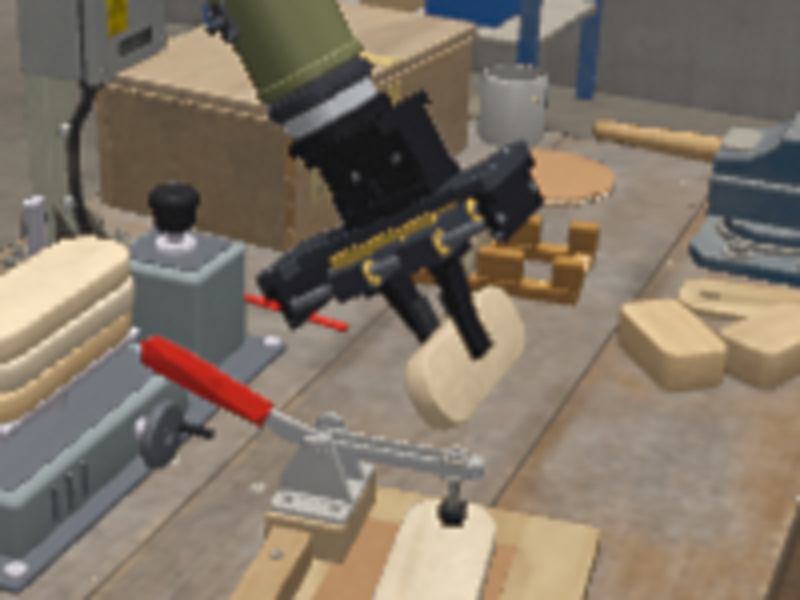

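Request:
step_arm --pt "0 0 0 0 0 0 26" --pt "0 0 0 0 0 0 28" --pt "0 0 0 0 0 -8 28" --pt "0 0 0 0 0 -25 30" --pt "0 0 0 0 0 -50 30" --pt "0 0 0 0 0 -80 30" --pt "0 0 0 0 0 -105 30" --pt "0 0 0 0 0 -120 30"

```text
time: 10.45
position: [0.5179, -0.0866, 0.1252]
tool_rot: [-1.852, -1.95, 0.574]
ft_force: [-0.1, -0.0, -0.3]
grip_width: 0.341
```

```bash
python3 - <<'E'
from h import *
im,c=snap('side','d6.png')
cv2.imwrite('pics/c6.png',cv2.resize(im[140:290,250:450,::-1],None,fx=4,fy=4,interpolation=cv2.INTER_CUBIC))
delta([.471,-.12,.20],down(93))
E
```

```text
t 10.5 p [ 0.5189 -0.0866  0.126 ] x [-0.052  0.999 -0.   ] z [-0.54  -0.028 -0.841] F [ 0.07 -0.16  1.3 ] g 30.0 j [ 0.42  0.63 -0.51  1.4   0.27  1.76 -0.07]
turn [-32.7   0.   -0. ] shift [-30.9 -81.7 -35.5]
```

View pics/c6.png

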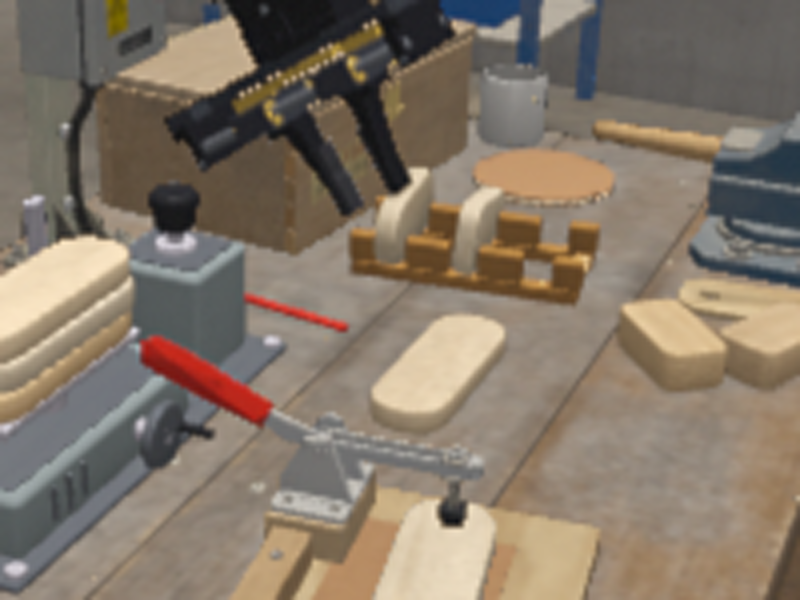

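```bash
python3 - <<'E'
from h import *
delta([.58,.03,.30],down(93))
E
```

```text
t 10.5 p [ 0.5189 -0.0866  0.126 ] x [-0.052  0.999 -0.   ] z [-0.54  -0.028 -0.841] F [ 0.07 -0.16  1.3 ] g 30.0 j [ 0.42  0.63 -0.51  1.4   0.27  1.76 -0.07]
turn [-32.7   0.   -0. ] shift [ 113.2  -37.6 -182.7]
```

Request:
step_arm --pt "-2 0 0 5 -1 -15 87" --pt "-6 0 0 20 -6 -45 87" --pt "-12 0 0 45 -14 -85 87" --pt "-20 0 0 72 -24 -125 87" --pt "-27 0 0 95 -32 -157 87" --pt "-31 0 0 108 -36 -175 87" --pt "-32.7 0 0 113 -37.6 -182 87" --pt "-32.7 0 0 113 -37.6 -182.7 87"

```text
time: 11.5
position: [0.5778, 0.0293, 0.2972]
tool_rot: [-2.161, -2.276, 0.006]
ft_force: [-0.9, -0.3, -0.5]
grip_width: 0.994
```

```bash
python3 - <<'E'
from h import *
snap('wrist','w7.png');st()
E
```

```text
t 11.55 p [0.5779 0.0286 0.2964] x [-0.051  0.999 -0.001] z [-0.006 -0.001 -1.   ] F [-0.2  -0.44 -0.11] g 86.3 j [ 0.45  0.2  -0.64  1.49  0.12  1.5  -0.13]
```

View pics/w7.png

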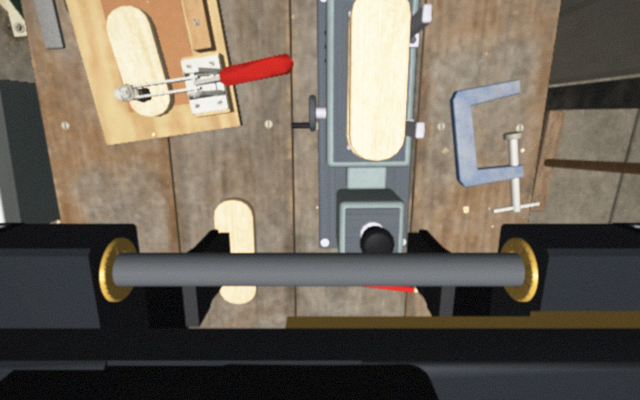

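```bash
python3 - <<'E'
from h import *
d=np.load('pics/w7.npz');im=d['im']
cv2.imwrite('pics/c7.png',cv2.resize(im[0:190,310:450,::-1],None,fx=4,fy=4,interpolation=cv2.INTER_CUBIC)[:600] if 0 else cv2.resize(im[0:195,310:450,::-1],None,fx=3,fy=3,interpolation=cv2.INTER_CUBIC))
cv2.imwrite('pics/c7b.png',cv2.resize(im[185:315,200:440,::-1],None,fx=3.3,fy=3.3,interpolation=cv2.INTER_CUBIC))
E
```

```text
(no output)
```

View pics/c7.png

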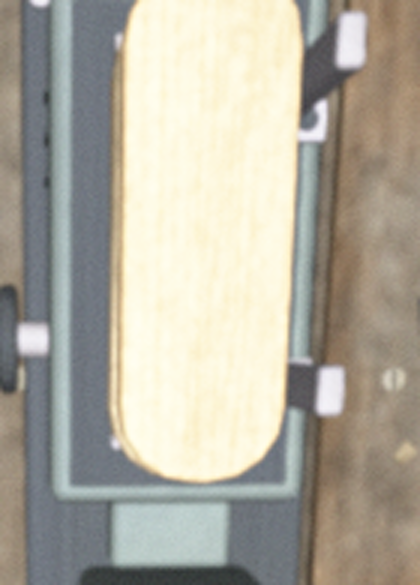

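View pics/c7b.png

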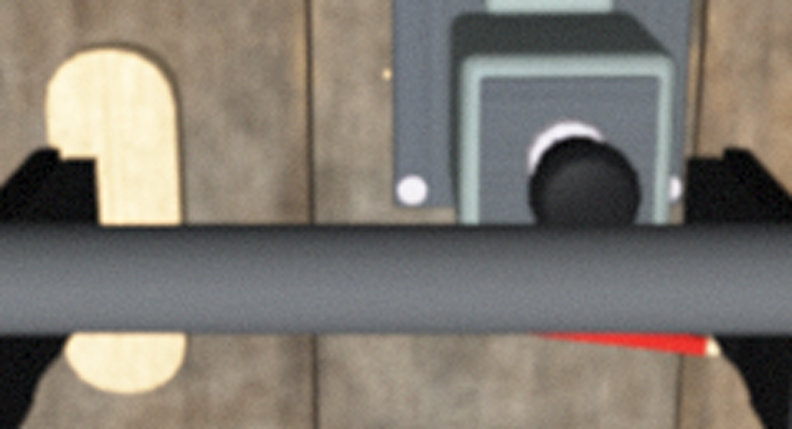

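```bash
python3 - <<'E'
from h import *
d=np.load('pics/w7.npz');im=d['im']
C=lambda x,y:(310+x/3,y/3)
D=lambda x,y:(200+x/3.3,185+y/3.3)
cam=-d['R'].T@d['t'];print('cam',cam)
lo=onz(d,*C(317.5,390),.156);up=onz(d,*C(339.5,40),.156)
print('posts',lo,up,np.linalg.norm(up-lo))
v=(up-lo)[:2];v/=np.linalg.norm(v);az=np.degrees(np.arctan2(v[1],v[0]));mid=((lo+up)/2)[:2]
ex=np.array([v[1],-v[0]]);org=mid-27.5e-3*ex;tgt=org+1.5e-3*ex+1.5e-3*v
print('az',az,'sidestop',mid,'org',org,'target',tgt)
for z in(.115,.12,.125,.13,.135,.14):
    l=onz(d,*C(124,250),z);r=onz(d,*C(290,250),z);e=onz(d,*C(203,482),z)[:2]
    print(z,'w',np.linalg.norm(l-r).round(4),'pile centre in mag x',((((l+r)/2)[:2]-org)@ex).round(4),'-y end y',((e-org)@v).round(4))
k=onz(d,*D(585,195),.128);print('knob head',k, (k[:2]-org)@ex,(k[:2]-org)@v)
# flat blank at z=.018
hsv=cv2.cvtColor(im,cv2.COLOR_RGB2HSV)
P=[onz(d,*D(*p),.018) for p in((46,100),(177,110),(112,47),(183,210),(185,340),(127,393))]
for p in P:print(p.round(4))
delta([0.6,0,0.2])
E
```

```text
cam [0.5745756  0.09466017 0.45950676]
posts [0.6559472  0.08557361 0.156     ] [0.65096902 0.17499334 0.156     ] 0.0895581930829512
az 93.1864838851466 sidestop [0.65345811 0.13028347] org [0.62600063 0.12875486] target [0.62741493 0.13033592]
0.115 w 0.0514 pile centre in mag x 0.0015 -y end y -0.076
0.12 w 0.0506 pile centre in mag x 0.0007 -y end y -0.0753
0.125 w 0.0499 pile centre in mag x -0.0001 -y end y -0.0747
0.13 w 0.0491 pile centre in mag x -0.0009 -y end y -0.074
0.135 w 0.0484 pile centre in mag x -0.0017 -y end y -0.0734
0.14 w 0.0476 pile centre in mag x -0.0025 -y end y -0.0727
knob head [ 0.63842522 -0.02848455  0.128     ] 0.0036650782650870365 -0.15768693869690906
[ 0.4432 -0.0413  0.018 ]
[ 0.495  -0.0426  0.018 ]
[ 0.4694 -0.0183  0.018 ]
[ 0.4978 -0.0847  0.018 ]
[ 0.4993 -0.1425  0.018 ]
[ 0.4751 -0.1684  0.018 ]
t 11.55 p [0.5779 0.0286 0.2964] x [-0.051  0.999 -0.001] z [-0.006 -0.001 -1.   ] F [-0.2  -0.44 -0.11] g 86.3 j [ 0.45  0.2  -0.64  1.49  0.12  1.5  -0.13]
turn [0. 0. 0.] shift [-29.6  21.2  96.3]
```

```bash
python3 - <<'E'
from h import *
delta([.4716,-.0933,.08],down(92))
E
```

```text
t 11.55 p [0.5779 0.0286 0.2964] x [-0.051  0.999 -0.001] z [-0.006 -0.001 -1.   ] F [-0.2  -0.44 -0.11] g 86.3 j [ 0.45  0.2  -0.64  1.49  0.12  1.5  -0.13]
turn [-0.4  0.   0.9] shift [-116.2 -111.   217.1]
```

Request:
step_arm --pt "0 0 0 -10 -10 18 80" --pt "0 0 0 -32 -30 55 80" --pt "0 0 0.3 -60 -57 105 80" --pt "-0.2 0 0.6 -85 -81 155 80" --pt "-0.3 0 0.9 -105 -100 190 80" --pt "-0.3 0 0.9 -114 -109 210 80" --pt "-0.3 0 0.9 -116.2 -111 217 80" --pt "-0.3 0 0.9 -116.2 -111 217 80"

```text
time: 12.55
position: [0.4724, -0.0923, 0.0801]
tool_rot: [-2.181, -2.26, -0.001]
ft_force: [0.5, 0.2, 0.3]
grip_width: 0.92
```

```bash
python3 - <<'E'
from h import *
im,c=snap('wrist','w8.png');st()
delta([.4716,-.0933,.005],down(92))
E
```

```text
t 12.6 p [ 0.4732 -0.0921  0.0808] x [-0.036  0.999  0.001] z [ 0.001  0.001 -1.   ] F [-0.01  0.16 -0.3 ] g 80.1 j [ 0.65  0.12 -0.54  2.01  0.07  1.03  0.12]
t 12.6 p [ 0.4732 -0.0921  0.0808] x [-0.036  0.999  0.001] z [ 0.001  0.001 -1.   ] F [-0.01  0.16 -0.3 ] g 80.1 j [ 0.65  0.12 -0.54  2.01  0.07  1.03  0.12]
turn [ 0.1 -0.   0.1] shift [-1.2 -1.7 75.8]
```

View pics/w8.png

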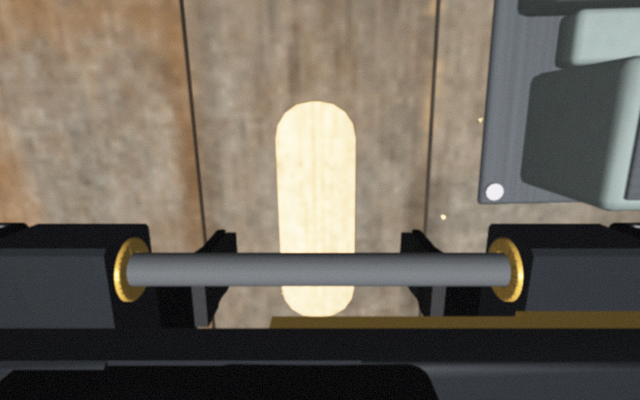

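```bash
python3 - <<'E'
from h import *
d=np.load('pics/w8.npz');h=cv2.cvtColor(d['im'],cv2.COLOR_RGB2HSV)
g=d['im'].astype(int)
m=(g.min(2)>170)
for r in(130,150,180,210,295):
    x=np.where(m[r,260:370])[0]+260
    if len(x):
        L=onz(d,x[0],r,.018);Rr=onz(d,x[-1]+1,r,.018);print(r,x[0],x[-1],((L+Rr)/2).round(4),np.linalg.norm(L-Rr).round(4))
x=np.where(m[:,316])[0];print(x[0],x[-1],onz(d,316,x[0],.018).round(4),onz(d,317,x[-1]+1,.018).round(4))
E
```

```text
130 277 353 [ 0.4681 -0.0367  0.018 ] 0.0481
150 276 354 [ 0.4685 -0.0492  0.018 ] 0.05
180 277 354 [ 0.4695 -0.0684  0.018 ] 0.0504
210 279 354 [ 0.4709 -0.0885  0.018 ] 0.0502
295 284 351 [ 0.4738 -0.1502  0.018 ] 0.0477
102 315 [ 0.4678 -0.0199  0.018 ] [ 0.4737 -0.1667  0.018 ]
```

Request:
step_arm --pt "0 0 -0.7 -1 -1.8 20 80" --pt "0 0 -0.7 -1.2 -2.2 45 80" --pt "0 0 -0.7 -1.2 -2.2 64 80" --pt "0 0 -0.7 -1.2 -2.2 73 80" --pt "0 0 -0.7 -1.2 -2.2 75.5 80" --pt "0 0 -0.7 -1.2 -2.2 75.5 45" --pt "0 0 -0.7 -1.2 -2.2 75.5 45" --pt "0 0 -0.7 -1.2 -2.2 75.5 45" --newtons 20

```text
time: 13.6
position: [0.4707, -0.0939, 0.0056]
tool_rot: [2.166, 2.273, 0.001]
ft_force: [-0.2, 0.1, 1.0]
grip_width: 0.661
```

Request:
step_arm --pt "0 0 0 0 0 0 45" --pt "0 0 0 0 0 0 45" --pt "0 0 0 0 0 -10 45" --pt "0 0 0 0 0 -40 45" --pt "0 0 0 0 0 -90 45" --pt "0 0 0 0 0 -140 45" --pt "0 0 0 0 0 -170 45" --pt "0 0 0 0 0 -180 45"

```text
time: 14.6
position: [0.4712, -0.0938, 0.1873]
tool_rot: [2.164, 2.272, 0.003]
ft_force: [0.3, -0.0, -1.0]
grip_width: 0.589
```

```bash
python3 - <<'E'
from h import *
st();im,c=snap('wrist','w9.png');st()
# hover: 5mm short in x, 6mm short in y (mag frame), z high
az=np.radians(93.1);v=np.array([np.cos(az),np.sin(az)]);ex=np.array([v[1],-v[0]])
t=np.array([.62741,.13034])-.005*ex-.006*v
delta([*t,.185],down(93.1))
E
```

```text
t 14.6 p [ 0.4712 -0.0938  0.1873] x [-0.048  0.999 -0.002] z [ 0.004 -0.001 -1.   ] F [ 0.26 -0.03 -1.01] g 51.3 j [ 0.69 -0.   -0.54  1.89 -0.    1.25  0.19]
t 14.65 p [ 0.4711 -0.0939  0.1872] x [-0.048  0.999 -0.001] z [ 0.004 -0.001 -1.   ] F [-0.01 -0.47 -0.37] g 51.5 j [ 0.69 -0.   -0.54  1.89 -0.    1.25  0.19]
t 14.65 p [ 0.4711 -0.0939  0.1872] x [-0.048  0.999 -0.001] z [ 0.004 -0.001 -1.   ] F [-0.01 -0.47 -0.37] g 51.5 j [ 0.69 -0.   -0.54  1.89 -0.    1.25  0.19]
turn [ 0.2  0.1 -0.3] shift [210.4 162.    2.4]
```

View pics/w9.png

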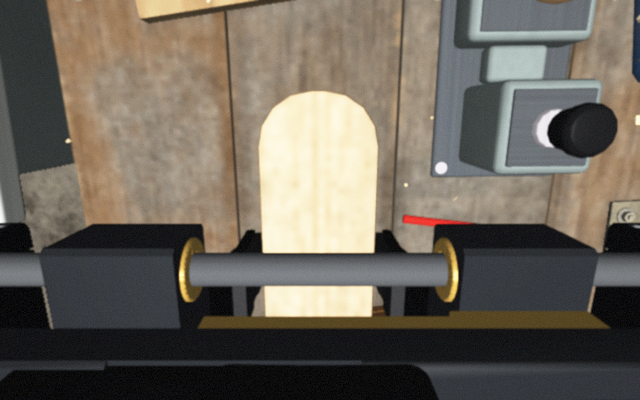

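```bash
python3 - <<'E'
from h import *
d=np.load('pics/w9.npz')
e=onz(d,318,91.5,.1998);P=np.array([.4712,-.0938]);v=np.array([-.048,.999]);print(e,(e[:2]-P)@v)
for p in((259,140),(378,140),(262.5,215),(375.5,215)):
    q=onz(d,*p,.1998);print(q.round(4),((q[:2]-P)@np.array([.999,.048])).round(4))
E
```

```text
[ 0.46682303 -0.01968937  0.1998    ] 0.07424661482642153
[ 0.4431 -0.0404  0.1998] -0.0255
[ 0.493  -0.0379  0.1998] 0.0244
[ 0.4449 -0.073   0.1998] -0.0253
[ 0.4948 -0.0706  0.1998] 0.0247
```

Request:
step_arm --pt "0 0 0 15 12 0 45" --pt "0 0 0 45 35 0 45" --pt "0 0 0 85 65 0 45" --pt "0 0 0 125 97 0 45" --pt "0 0 -0.3 165 127 0 45" --pt "0.2 0 -0.3 195 150 0 45" --pt "0.2 0.1 -0.3 208 160 1 45" --pt "0.2 0.1 -0.3 210.4 162 2 45"

```text
time: 15.65
position: [0.6212, 0.1245, 0.1817]
tool_rot: [-2.156, -2.278, 0.004]
ft_force: [-0.7, -0.5, -0.7]
grip_width: 0.588
```

```bash
python3 - <<'E'
from h import *
st();im,c=snap('wrist','w10.png');s,c2=snap('side','d10.png');st()
cv2.imwrite('pics/c10.png',cv2.resize(s[150:290,180:380,::-1],None,fx=4,fy=4,interpolation=cv2.INTER_CUBIC))
E
```

```text
t 15.65 p [0.6212 0.1245 0.1817] x [-0.055  0.999  0.002] z [-0.006  0.001 -1.   ] F [-0.73 -0.46 -0.68] g 51.2 j [ 0.3   0.39 -0.69  1.53  0.25  1.32 -0.36]
t 15.75 p [0.6213 0.1228 0.1823] x [-0.052  0.999  0.001] z [-0.005  0.    -1.   ] F [-0.11 -0.14 -1.73] g 51.6 j [ 0.3   0.39 -0.69  1.53  0.25  1.32 -0.36]
```

View pics/w10.png

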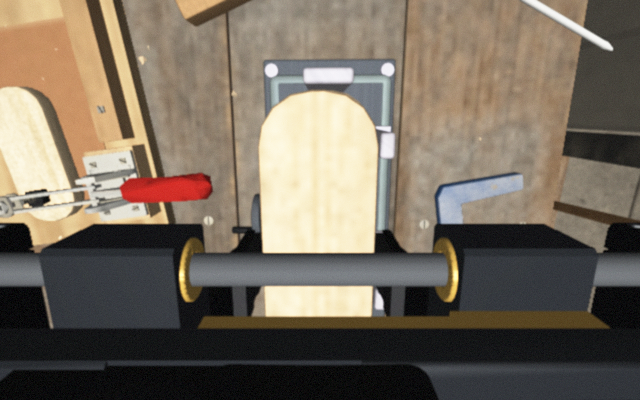

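View pics/c10.png

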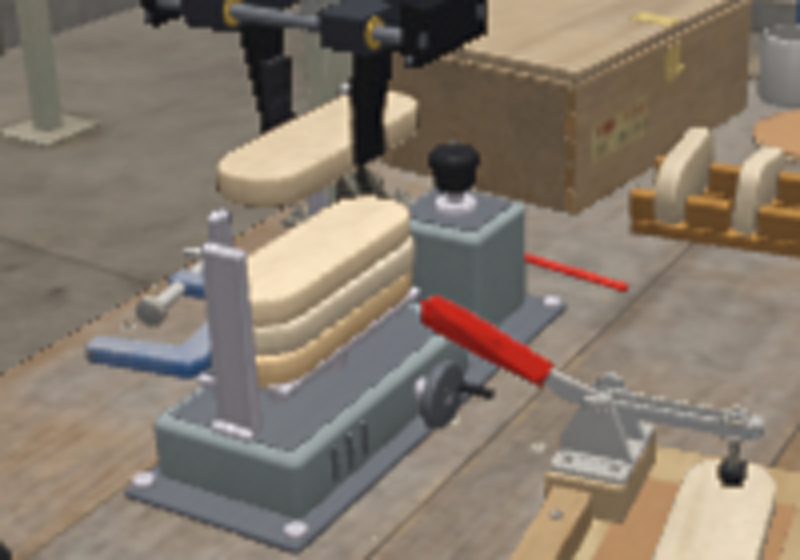

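```bash
python3 - <<'E'
from h import *
d=np.load('pics/w10.npz')
im=d['im'];cv2.imwrite('pics/c11.png',cv2.resize(im[55:170,255:415,::-1],None,fx=5,fy=5,interpolation=cv2.INTER_CUBIC))
az=np.radians(93.15);v=np.array([np.cos(az),np.sin(az)]);ex=np.array([v[1],-v[0]])
org=np.array([.6260,.12875])
for p in((304,82),(352,82),(382,145)):
    q=onz(d,*p,.156)[:2]-org;print(p,'mag x,y',(q@ex).round(4),(q@v).round(4))
# pile height from side/scene: top-left end edges
E
```

```text
(304, 82) mag x,y -0.013 0.0772
(352, 82) mag x,y 0.0113 0.0772
(382, 145) mag x,y 0.0279 0.0455
```

View pics/c11.png

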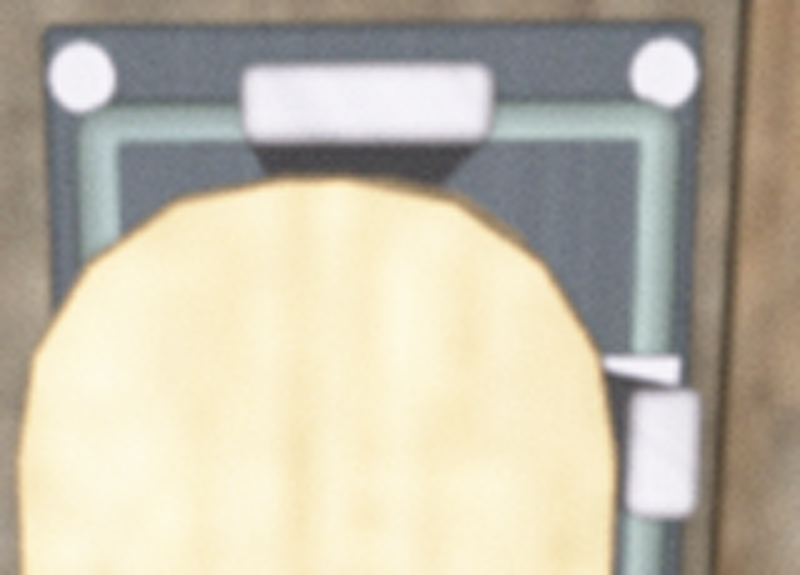

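Request:
step_arm --pt "0 0 0 0 0 4 45" --pt "0 0 0 0 0 10 45" --pt "0 0 0 0 0 18 45" --pt "0 0 0 0 0 25 45" --pt "0 0 0 0 0 29 45" --pt "0 0 0 0 0 31 45" --pt "0 0 0 0 0 32 45" --pt "0 0 0 0 0 32.5 45"

```text
time: 16.75
position: [0.6219, 0.1244, 0.1509]
tool_rot: [-2.159, -2.278, 0.001]
ft_force: [0.3, -0.1, -2.3]
grip_width: 0.592
```

```bash
python3 - <<'E'
from h import *
s,c2=snap('side','d12.png');st()
cv2.imwrite('pics/c12.png',cv2.resize(s[160:280,190:340,::-1],None,fx=5,fy=5,interpolation=cv2.INTER_CUBIC))
E
```

```text
t 16.8 p [0.6219 0.1244 0.1508] x [-0.054  0.999  0.002] z [-0.003  0.002 -1.   ] F [ 0.67 -0.01 -0.25] g 51.0 j [ 0.3   0.41 -0.68  1.56  0.27  1.26 -0.37]
```

View pics/c12.png

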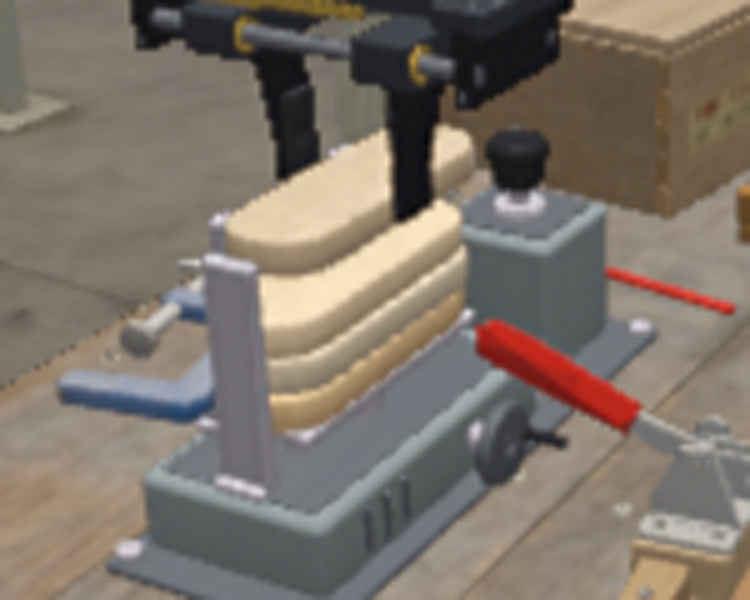

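Request:
step_arm --pt "0 0 0 0 0 1 45" --pt "0 0 0 0 0 2 45" --pt "0 0 0 0 0 3 45" --pt "0 0 0 0 0 3.5 45" --pt "0 0 0 0 0 4 45" --pt "0 0 0 0 0 4.5 45" --pt "0 0 0 0 0 5 45" --pt "0 0 0 0 0 5 45"

```text
time: 17.8
position: [0.6218, 0.1243, 0.1457]
tool_rot: [-2.159, -2.278, 0.001]
ft_force: [0.1, 0.2, -1.1]
grip_width: 0.589
```

Request:
step_arm --pt "0 0 0 0 0 0.5 45" --pt "0 0 0 0 0 1 45" --pt "0 0 0 0 0 1.5 45" --pt "0 0 0 0 0 2 45" --pt "0 0 0 0 0 2.3 45" --pt "0 0 0 0 0 2.6 45" --pt "0 0 0 0 0 3 45" --pt "0 0 0 0 0 3 45"

```text
time: 18.8
position: [0.6218, 0.1243, 0.1427]
tool_rot: [-2.159, -2.278, 0.001]
ft_force: [-0.2, 0.7, -1.7]
grip_width: 0.59
```

Request:
step_arm --pt "0 0 0 0 0 0.4 45" --pt "0 0 0 0 0 0.8 45" --pt "0 0 0 0 0 1.2 45" --pt "0 0 0 0 0 1.6 45" --pt "0 0 0 0 0 2 45" --pt "0 0 0 0 0 2.3 45" --pt "0 0 0 0 0 2.5 45" --pt "0 0 0 0 0 2.5 45"

```text
time: 19.8
position: [0.6218, 0.1243, 0.1402]
tool_rot: [-2.159, -2.278, 0.001]
ft_force: [-0.0, 0.3, -1.0]
grip_width: 0.595
```

Request:
step_arm --pt "0 0 0 0 0 0.4 45" --pt "0 0 0 0 0 0.8 45" --pt "0 0 0 0 0 1.2 45" --pt "0 0 0 0 0 1.6 45" --pt "0 0 0 0 0 2 45" --pt "0 0 0 0 0 2.3 45" --pt "0 0 0 0 0 2.5 45" --pt "0 0 0 0 0 2.5 45"

```text
time: 20.8
position: [0.6218, 0.1244, 0.1377]
tool_rot: [-2.159, -2.278, 0.001]
ft_force: [0.4, -1.0, 0.0]
grip_width: 0.591
```

Request:
step_arm --pt "0 0 0 0 0 0.3 45" --pt "0 0 0 0 0 0.6 45" --pt "0 0 0 0 0 0.9 45" --pt "0 0 0 0 0 1.2 45" --pt "0 0 0 0 0 1.5 45" --pt "0 0 0 0 0 1.8 45" --pt "0 0 0 0 0 2 45" --pt "0 0 0 0 0 2 45"

```text
time: 21.8
position: [0.6218, 0.1243, 0.1357]
tool_rot: [-2.159, -2.278, 0.001]
ft_force: [0.7, -0.5, -1.1]
grip_width: 0.591
```

```bash
python3 - <<'E'
from h import *
s,c2=snap('side','d13.png');st()
cv2.imwrite('pics/c13.png',cv2.resize(s[160:280,190:340,::-1],None,fx=5,fy=5,interpolation=cv2.INTER_CUBIC))
E
```

```text
t 21.85 p [0.6218 0.1243 0.1357] x [-0.054  0.999  0.002] z [-0.003  0.002 -1.   ] F [ 0.75 -0.47 -0.67] g 51.5 j [ 0.29  0.42 -0.68  1.58  0.28  1.24 -0.38]
```

View pics/c13.png

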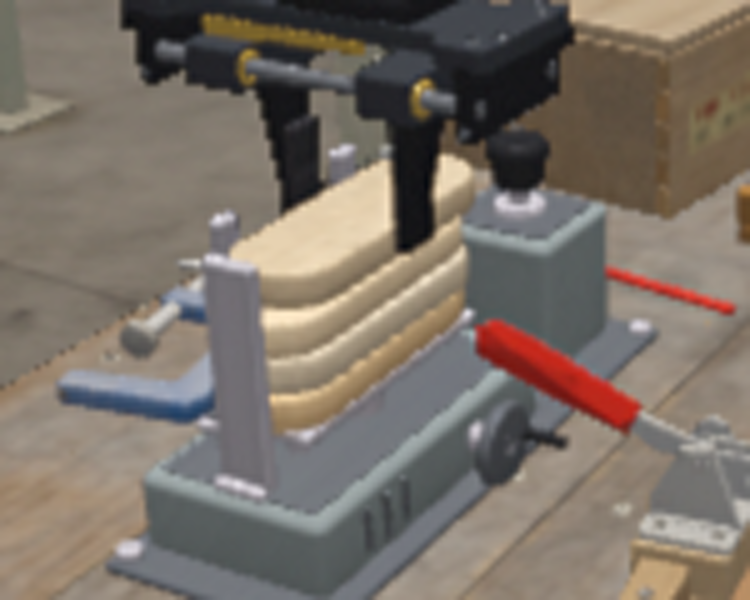

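Request:
step_arm --pt "0 0 0 0 0 0.3 45" --pt "0 0 0 0 0 0.6 45" --pt "0 0 0 0 0 0.9 45" --pt "0 0 0 0 0 1.2 45" --pt "0 0 0 0 0 1.5 45" --pt "0 0 0 0 0 1.8 45" --pt "0 0 0 0 0 2 45" --pt "0 0 0 0 0 2 45"

```text
time: 22.85
position: [0.6217, 0.1243, 0.1337]
tool_rot: [-2.159, -2.278, 0.001]
ft_force: [-0.1, 1.1, -0.8]
grip_width: 0.587
```

Request:
step_arm --pt "0 0 0 0 0 0.3 45" --pt "0 0 0 0 0 0.6 45" --pt "0 0 0 0 0 0.9 45" --pt "0 0 0 0 0 1.2 45" --pt "0 0 0 0 0 1.5 45" --pt "0 0 0 0 0 1.8 45" --pt "0 0 0 0 0 2 45" --pt "0 0 0 0 0 2 45"

```text
time: 23.85
position: [0.6218, 0.1243, 0.1317]
tool_rot: [-2.159, -2.278, 0.001]
ft_force: [1.1, -0.2, -0.5]
grip_width: 0.592
```

Request:
step_arm --pt "0 0 0 0 0 0.3 45" --pt "0 0 0 0 0 0.6 45" --pt "0 0 0 0 0 0.9 45" --pt "0 0 0 0 0 1.2 45" --pt "0 0 0 0 0 1.5 45" --pt "0 0 0 0 0 1.8 45" --pt "0 0 0 0 0 2 45" --pt "0 0 0 0 0 2 45"

```text
time: 24.85
position: [0.6218, 0.1244, 0.1312]
tool_rot: [-2.16, -2.278, 0.001]
ft_force: [-4.1, -0.7, 8.0]
grip_width: 0.585
```

Request:
step_arm --pt "0 0 0 0 0 0.3 45" --pt "0 0 0 0 0 0.6 45" --pt "0 0 0 0 0 0.9 45" --pt "0 0 0 0 0 1.2 45" --pt "0 0 0 0 0 1.5 45" --pt "0 0 0 0 0 1.8 45" --pt "0 0 0 0 0 2 45" --pt "0 0 0 0 0 2 45"

```text
time: 25.85
position: [0.6218, 0.1244, 0.1312]
tool_rot: [-2.16, -2.279, 0.002]
ft_force: [-8.1, -2.5, 16.3]
grip_width: 0.593
```

```bash
python3 - <<'E'
from h import *
s,c2=snap('side','d14.png');st()
cv2.imwrite('pics/c14.png',cv2.resize(s[160:280,190:340,::-1],None,fx=5,fy=5,interpolation=cv2.INTER_CUBIC))
E
```

```text
t 25.9 p [0.6218 0.1244 0.1312] x [-0.053  0.999  0.   ] z [-0.002  0.    -1.   ] F [-8.15 -3.56 17.37] g 51.2 j [ 0.29  0.43 -0.68  1.59  0.28  1.23 -0.38]
```

View pics/c14.png

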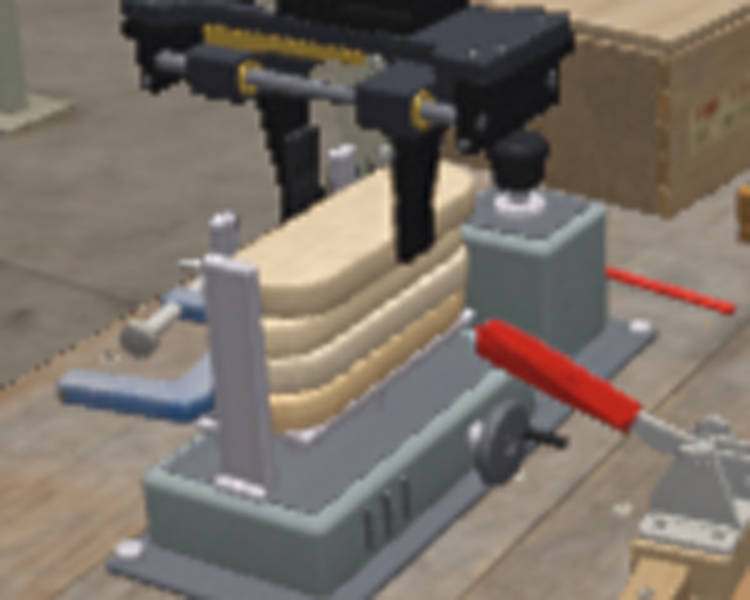

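Request:
step_arm --pt "0 0 0 0 0 -2 45" --pt "0 0 0 0 0 -4 45" --pt "0 0 0 0 0 -4.3 45" --pt "0 0 0 1 1 -4.3 45" --pt "0 0 0 2 2 -4.3 45" --pt "0 0 0 3 3 -4.3 45" --pt "0 0 0 4 4 -4.3 45" --pt "0 0 0 4 4 -4.3 45"

```text
time: 26.9
position: [0.6256, 0.1288, 0.132]
tool_rot: [-2.159, -2.278, 0.001]
ft_force: [-0.1, -0.3, -1.3]
grip_width: 0.588
```

Request:
step_arm --pt "0 0 0 0 0.4 0 45" --pt "0 0 0 0 0.8 0 45" --pt "0 0 0 0 1.2 0 45" --pt "0 0 0 0 1.6 0 45" --pt "0 0 0 0 2 0 45" --pt "0 0 0 0 2.3 0 45" --pt "0 0 0 0 2.5 0 45" --pt "0 0 0 0 2.5 0 45"

```text
time: 27.9
position: [0.6276, 0.1286, 0.1319]
tool_rot: [-2.159, -2.278, 0.003]
ft_force: [-2.2, -0.6, -0.3]
grip_width: 0.592
```

Request:
step_arm --pt "0 0 0 0 0.4 0 45" --pt "0 0 0 0 0.7 0 45" --pt "0 0 0 0.4 0.7 0 45" --pt "0 0 0 0.8 0.7 0 45" --pt "0 0 0 1.2 0.7 0 45" --pt "0 0 0 1.6 0.7 0 45" --pt "0 0 0 2 0.7 0 45" --pt "0 0 0 2 0.7 0 45"

```text
time: 28.9
position: [0.6276, 0.1292, 0.1315]
tool_rot: [-2.16, -2.277, 0.007]
ft_force: [-5.3, -3.0, -0.5]
grip_width: 0.589
```

Request:
step_arm --pt "0 0 0 0.4 0 0 45" --pt "0 0 0 0.8 0 0 45" --pt "0 0 0 1.2 0 0 45" --pt "0 0 0 1.2 0 0 45" --pt "0 0 0 1.2 0 0 45" --pt "0 0 0 1.2 0 0 45" --pt "0 0 0 1.2 0 0 45" --pt "0 0 0 1.2 0 0 45"

```text
time: 29.9
position: [0.6276, 0.1298, 0.1314]
tool_rot: [-2.16, -2.277, 0.008]
ft_force: [-4.7, -4.3, 0.3]
grip_width: 0.594
```

```bash
python3 - <<'E'
from h import *
d,c=snap('wrist','w15.png');st()
cv2.imwrite('pics/c15.png',cv2.resize(d[55:215,245:415,::-1],None,fx=3.6,fy=3.6,interpolation=cv2.INTER_CUBIC))
E
```

```text
t 29.95 p [0.6276 0.1297 0.1314] x [-0.052  0.999 -0.001] z [-0.006 -0.002 -1.   ] F [-5.19 -2.96  1.36] g 51.3 j [ 0.28  0.44 -0.68  1.56  0.29  1.24 -0.4 ]
```

View pics/c15.png

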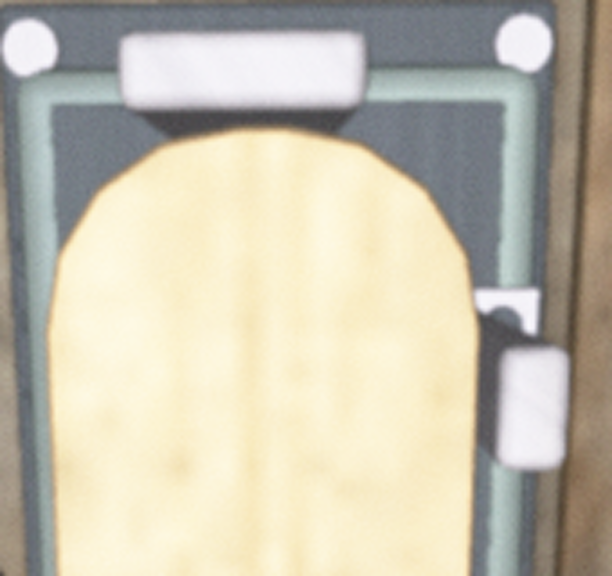

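```bash
python3 - <<'E'
from h import *
d=np.load('pics/w15.npz')
C=lambda x,y:(245+x/3.6,55+y/3.6)
az=np.radians(93.15);v=np.array([np.cos(az),np.sin(az)]);ex=np.array([v[1],-v[0]]);org=np.array([.6260,.12875])
f=lambda p,z:(lambda q:(round(q@ex*1e3,2),round(q@v*1e3,2)))(onz(d,*C(*p),z)[:2]-org)
print('stop',f((243,109),.156),'end',f((262,128),.144),'post',f((499,400),.156),'edge',f((476,400),.144),'left',f((50,400),.144))
E
```

```text
stop (np.float64(-0.77), np.float64(76.66)) end (np.float64(1.11), np.float64(75.5)) post (np.float64(26.98), np.float64(46.4)) edge (np.float64(26.41), np.float64(44.65)) left (np.float64(-24.11), np.float64(44.67))
```

Request:
step_arm --pt "0 0 0 0 -0.6 0 45" --pt "0 0 0 0.4 -0.6 0 45" --pt "0 0 0 0.8 -0.6 0 45" --pt "0 0 0 1.2 -0.6 0 45" --pt "0 0 0 1.2 -0.6 0 45" --pt "0 0 0 1.2 -0.6 0 45" --pt "0 0 0 1.2 -0.6 0 45" --pt "0 0 0 1.2 -0.6 0 45"

```text
time: 30.95
position: [0.6275, 0.1308, 0.1314]
tool_rot: [-2.161, -2.277, 0.007]
ft_force: [-4.4, -5.4, -1.6]
grip_width: 0.593
```

Request:
step_arm --pt "0 0 0 0.3 -0.3 0 45" --pt "0 0 0 0.6 -0.3 0 45" --pt "0 0 0 0.9 -0.3 0 45" --pt "0 0 0 1 -0.3 0 45" --pt "0 0 0 1 -0.3 0 45" --pt "0 0 0 1 -0.3 0 45" --pt "0 0 0 1 -0.3 0 45" --pt "0 0 0 1 -0.3 0 45"

```text
time: 31.95
position: [0.6274, 0.1309, 0.1315]
tool_rot: [-2.163, -2.277, 0.008]
ft_force: [-2.6, -6.4, -1.3]
grip_width: 0.593
```

```bash
python3 - <<'E'
from h import *
d,c=snap('wrist','w16.png');s,R=st();print(s['torque'])
cv2.imwrite('pics/c16.png',cv2.resize(d[55:215,245:415,::-1],None,fx=3.6,fy=3.6,interpolation=cv2.INTER_CUBIC))
E
```

```text
t 32.0 p [0.6274 0.1309 0.1315] x [-0.052  0.999 -0.002] z [-0.004 -0.003 -1.   ] F [-5.05 -6.12 -0.68] g 51.5 j [ 0.27  0.44 -0.68  1.56  0.29  1.24 -0.4 ]
[-1.45658883  0.67690164  0.09072837]
```

View pics/c16.png

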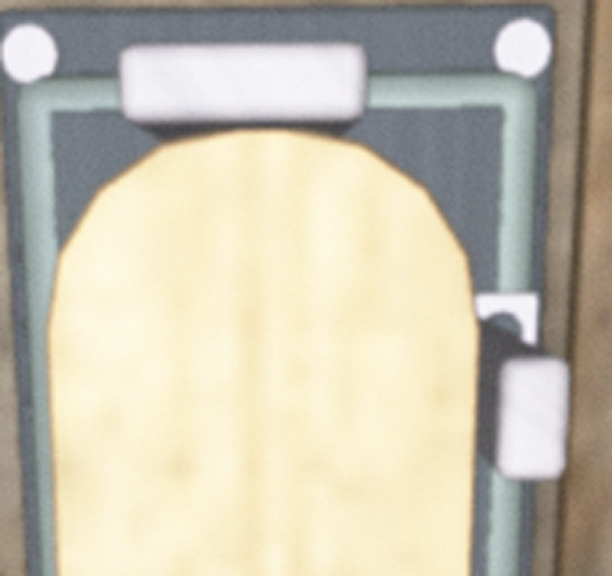

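Request:
step_arm --pt "0 0 0 -0.4 0 0.3 45" --pt "0 0 0 -0.7 0 0.6 45" --pt "0 0 0 -0.7 0 0.9 45" --pt "0 0 0 -0.7 0 1.1 45" --pt "0 0 0 -0.7 0 1.1 45" --pt "0 0 0 -0.7 0 1.1 45" --pt "0 0 0 -0.7 0 1.1 45" --pt "0 0 0 -0.7 0 1.1 45"

```text
time: 33.0
position: [0.6275, 0.1309, 0.1313]
tool_rot: [-2.162, -2.277, 0.006]
ft_force: [-5.2, -6.1, 3.6]
grip_width: 0.594
```

Touching the pile with about 4–5 N and against all stops; release.

Request:
step_arm --pt "0 0 0 0 0 0 54" --pt "0 0 0 0 0 0 60" --pt "0 0 0 0 0 0 66" --pt "0 0 0 0 0 0 72" --pt "0 0 0 0 0 0 72" --pt "0 0 0 0 0 -6 72" --pt "0 0 0 0 0 -25 72" --pt "0 0 0 0 0 -50 72"

```text
time: 34.0
position: [0.6277, 0.1333, 0.1824]
tool_rot: [-2.159, -2.278, 0.001]
ft_force: [0.8, -0.3, -0.2]
grip_width: 0.825
```

```bash
python3 - <<'E'
from h import *
d,c=snap('wrist','w17.png');st()
# look pose over magazine & knob
delta([.58,.03,.297],down(93))
E
```

```text
t 34.05 p [0.6298 0.1341 0.1868] x [-0.053  0.999  0.003] z [ 0.004  0.003 -1.   ] F [1.17 1.58 2.65] g 71.9 j [ 0.28  0.4  -0.69  1.5   0.26  1.33 -0.38]
t 34.05 p [0.6298 0.1341 0.1868] x [-0.053  0.999  0.003] z [ 0.004  0.003 -1.   ] F [1.17 1.58 2.65] g 71.9 j [ 0.28  0.4  -0.69  1.5   0.26  1.33 -0.38]
turn [ 0.2 -0.1  0.1] shift [-101.   -54.9 -110.7]
```

View pics/w17.png

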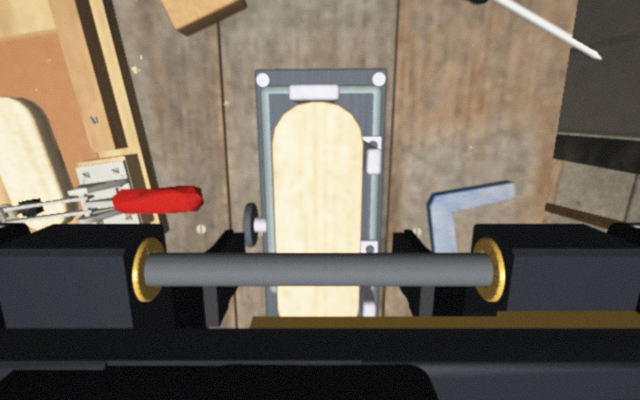

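```bash
python3 - <<'E'
from h import *
delta([.62,-.085,.24],down(93))
E
```

```text
t 34.05 p [0.6298 0.1341 0.1868] x [-0.053  0.999  0.003] z [ 0.004  0.003 -1.   ] F [1.17 1.58 2.65] g 71.9 j [ 0.28  0.4  -0.69  1.5   0.26  1.33 -0.38]
turn [ 0.2 -0.1  0.1] shift [-218.2  -21.3  -53.8]
```

Request:
step_arm --pt "0 0 0 -10 -1 -15 60" --pt "0 0 0 -35 -4 -30 60" --pt "0 0 0 -75 -8 -42 60" --pt "0 0 0 -120 -12 -50 60" --pt "0 0 0 -165 -16 -54 60" --pt "0 0 0 -200 -20 -54 60" --pt "0 0 0 -215 -21 -54 60" --pt "0 0 0 -218 -21.3 -54 60"

```text
time: 35.05
position: [0.6181, -0.0863, 0.2347]
tool_rot: [-2.16, -2.276, 0.001]
ft_force: [-0.9, 0.8, 0.5]
grip_width: 0.686
```

```bash
python3 - <<'E'
from h import *
st();d,c=snap('wrist','w18.png');st()
cv2.imwrite('pics/c18.png',cv2.resize(d[0:224,230:450,::-1],None,fx=2.6,fy=2.6,interpolation=cv2.INTER_CUBIC))
E
```

```text
t 35.05 p [ 0.6181 -0.0863  0.2347] x [-0.052  0.999  0.002] z [-0.003  0.002 -1.   ] F [-0.89  0.78  0.51] g 59.7 j [ 0.59  0.32 -0.62  1.48  0.19  1.4   0.01]
t 35.1 p [ 0.6182 -0.0852  0.2347] x [-0.054  0.999  0.002] z [-0.003  0.002 -1.   ] F [0.86 0.19 0.57] g 59.9 j [ 0.59  0.32 -0.62  1.48  0.19  1.4   0.01]
```

View pics/w18.png

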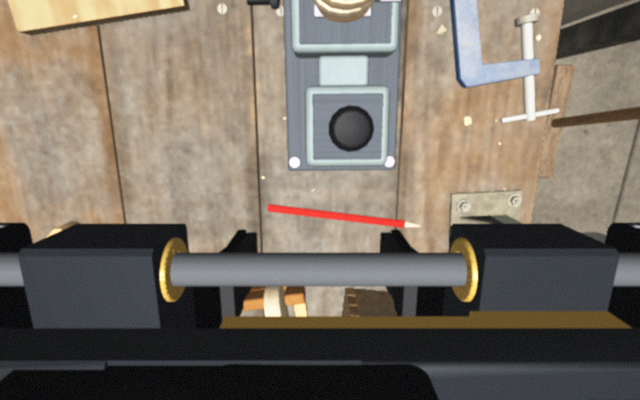

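View pics/c18.png

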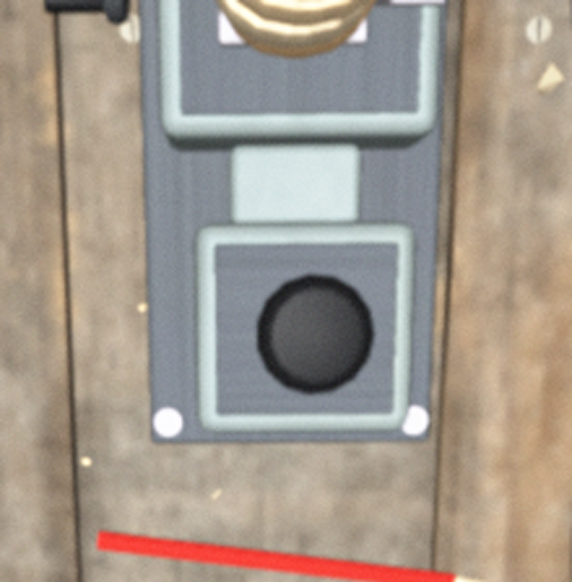

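```bash
python3 - <<'E'
from h import *
d=np.load('pics/w18.npz')
p=(230+315.5/2.6,333/2.6)
for z in(.115,.12,.125):print(onz(d,*p,z))
k=onz(d,*p,.121)
delta([k[0],k[1],.16],down(93));delta([k[0],k[1],.095],down(93))
E
```

```text
[ 0.64019985 -0.03012724  0.115     ]
[ 0.63974723 -0.02997157  0.12      ]
[ 0.63929461 -0.0298159   0.125     ]
t 35.1 p [ 0.6182 -0.0852  0.2347] x [-0.054  0.999  0.002] z [-0.003  0.002 -1.   ] F [0.86 0.19 0.57] g 59.9 j [ 0.59  0.32 -0.62  1.48  0.19  1.4   0.01]
turn [-0.2 -0.1  0.1] shift [53.9 24.6 74.7]
t 35.1 p [ 0.6182 -0.0852  0.2347] x [-0.054  0.999  0.002] z [-0.003  0.002 -1.   ] F [0.86 0.19 0.57] g 59.9 j [ 0.59  0.32 -0.62  1.48  0.19  1.4   0.01]
turn [-0.2 -0.1  0.1] shift [ 53.7  24.8 139.7]
```

Request:
step_arm --pt "0 0 0 8 4 3 60" --pt "0 0 0 22 10 10 60" --pt "0 0 0 38 18 25 60" --pt "0 0 0 49 23 45 60" --pt "0 0 0 53 24.7 65 60" --pt "0 0 0 53.8 24.7 78 60" --pt "0 0 0 53.8 24.7 84 60" --pt "0 0 0 53.8 24.7 85 60"

```text
time: 36.1
position: [0.6397, -0.0313, 0.1494]
tool_rot: [-2.16, -2.277, 0.002]
ft_force: [0.5, 0.3, 0.7]
grip_width: 0.692
```

```bash
python3 - <<'E'
from h import *
d,c=snap('wrist','w19.png');s,c2=snap('side','d19.png')
cv2.imwrite('pics/c19.png',cv2.resize(s[130:280,200:360,::-1],None,fx=4,fy=4,interpolation=cv2.INTER_CUBIC))
delta([.6397,-.030,.095],down(93))
E
```

```text
t 36.2 p [ 0.6401 -0.031   0.1502] x [-0.053  0.999  0.001] z [-0.002  0.001 -1.   ] F [-0.26 -0.22  0.38] g 59.9 j [ 0.49  0.41 -0.62  1.55  0.25  1.26 -0.11]
turn [-0.1 -0.1  0. ] shift [ 1.  -0.3 55.2]
```

View pics/w19.png

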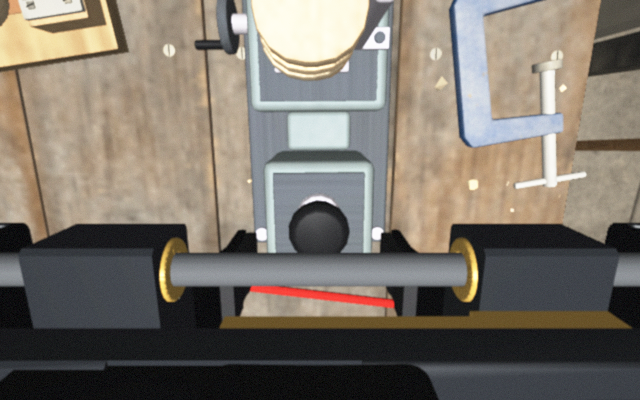

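View pics/c19.png

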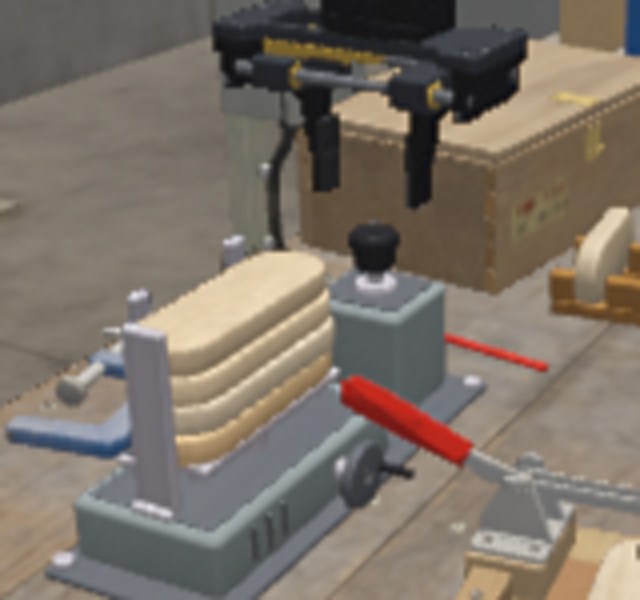

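Request:
step_arm --pt "0 0 0 0.8 0 10 56" --pt "0 0 0 0.8 0 25 56" --pt "0 0 0 0.8 0 42 56" --pt "0 0 0 0.8 0 52 56" --pt "0 0 0 0.8 0 55 56" --pt "0 0 0 0.8 0 55 22" --pt "0 0 0 0.8 0 55 22" --pt "0 0 0 0.8 0 55 22" --newtons 40

```text
time: 37.2
position: [0.6399, -0.0296, 0.0952]
tool_rot: [-2.16, -2.278, 0.001]
ft_force: [-3.9, -0.1, 1.5]
grip_width: 0.384
```

Request:
step_arm --pt "0 0 0 0 0 0 22" --pt "0 0 0 0 0 0 22" --pt "0 0 0 0 0 -1 22" --pt "0 0 0 0 0 -2 22" --pt "0 0 0 0 0 -3 22" --pt "0 0 0 0 0 -4 22" --pt "0 0 0 0 0 -5 22" --pt "0 0 0 0 0 -5 22"

```text
time: 38.2
position: [0.6397, -0.0295, 0.0995]
tool_rot: [-2.159, -2.278, 0.001]
ft_force: [2.0, 1.1, -5.3]
grip_width: 0.363
```

Request:
step_arm --pt "0 0 0 0 0 -1 22" --pt "0 0 0 0 0 -2.5 22" --pt "0 0 0 0 0 -4 22" --pt "0 0 0 0 0 -5.5 22" --pt "0 0 0 0 0 -7 22" --pt "0 0 0 0 0 -8 22" --pt "0 0 0 0 0 -8.5 22" --pt "0 0 0 0 0 -8.5 22"

```text
time: 39.2
position: [0.6396, -0.0296, 0.1075]
tool_rot: [-2.159, -2.278, 0.001]
ft_force: [5.1, 1.3, -11.3]
grip_width: 0.367
```

```bash
python3 - <<'E'
from h import *
st()
s,c2=snap('side','d20.png')
cv2.imwrite('pics/c20.png',cv2.resize(s[130:280,200:360,::-1],None,fx=4,fy=4,interpolation=cv2.INTER_CUBIC))
E
```

```text
t 39.2 p [ 0.6396 -0.0296  0.1075] x [-0.054  0.999  0.002] z [-0.003  0.002 -1.   ] F [  5.12   1.28 -11.28] g 32.0 j [ 0.48  0.45 -0.61  1.59  0.27  1.19 -0.13]
```

View pics/c20.png

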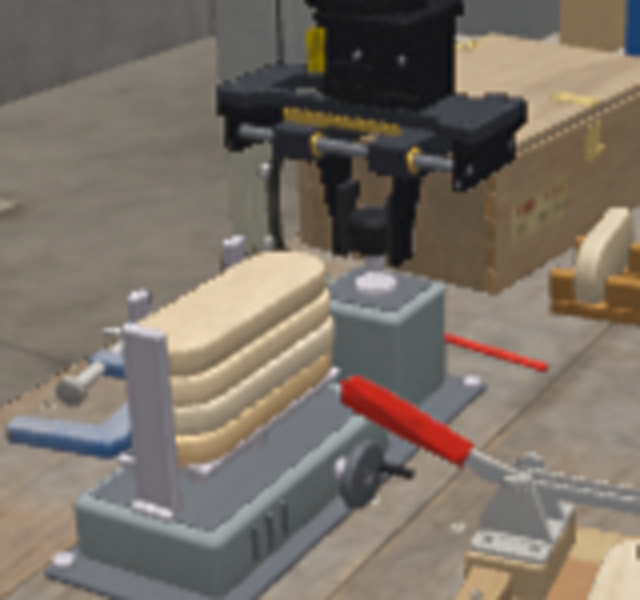

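Request:
step_arm --pt "0 0 0 0 0 -0.6 22" --pt "0 0 0 0 0 -1.2 22" --pt "0 0 0 0 0 -1.2 22" --pt "0 0 0 0 0 -1.2 22" --pt "0 0 0 0 0 -1.2 22" --pt "0 0 0 0 0 -1.2 22" --pt "0 0 0 0 0 -1.2 22" --pt "0 0 0 0 0 -1.2 22"

```text
time: 40.25
position: [0.6396, -0.0296, 0.1076]
tool_rot: [-2.158, -2.277, 0.001]
ft_force: [8.6, 0.7, -16.1]
grip_width: 0.372
```

Request:
step_arm --pt "0 0 0 0 0 -1 50" --pt "0 0 0 0 0 -1 60" --pt "0 0 0 0 0 -1 60" --pt "0 0 0 0 0 -1 60" --pt "0 0 0 0 0 -5 60" --pt "0 0 0 0 0 -20 60" --pt "0 0 0 0 0 -40 60" --pt "0 0 0 0 0 -60 60"

```text
time: 41.25
position: [0.6403, -0.0295, 0.1716]
tool_rot: [-2.16, -2.279, -0.0]
ft_force: [-0.4, -0.3, 0.5]
grip_width: 0.69
```

Request:
step_arm --pt "0 0 0 -5 0 -30 60" --pt "0 0 0 -15 0 -60 60" --pt "0 0 0 -30 0 -90 60" --pt "0 0 0 -40 0 -115 60" --pt "0 0 0 -46 0 -130 60" --pt "0 0 0 -49 0 -138 60" --pt "0 0 0 -50 0 -140 60" --pt "0 0 0 -50 0 -140 60"

```text
time: 42.25
position: [0.6426, -0.0794, 0.3085]
tool_rot: [-2.158, -2.278, 0.002]
ft_force: [0.3, -0.6, -0.7]
grip_width: 0.688
```

```bash
python3 - <<'E'
from h import *
st()
w,_=snap('wrist','w21.png');s,c2=snap('side','d21.png')
cv2.imwrite('pics/c21.png',cv2.resize(s[130:280,200:410,::-1],None,fx=3.8,fy=3.8,interpolation=cv2.INTER_CUBIC))
E
```

```text
t 42.25 p [ 0.6426 -0.0794  0.3085] x [-0.054  0.999  0.002] z [-0.004  0.002 -1.   ] F [ 0.31 -0.57 -0.68] g 59.9 j [ 0.54  0.36 -0.62  1.3   0.2   1.56 -0.  ]
```

View pics/c21.png

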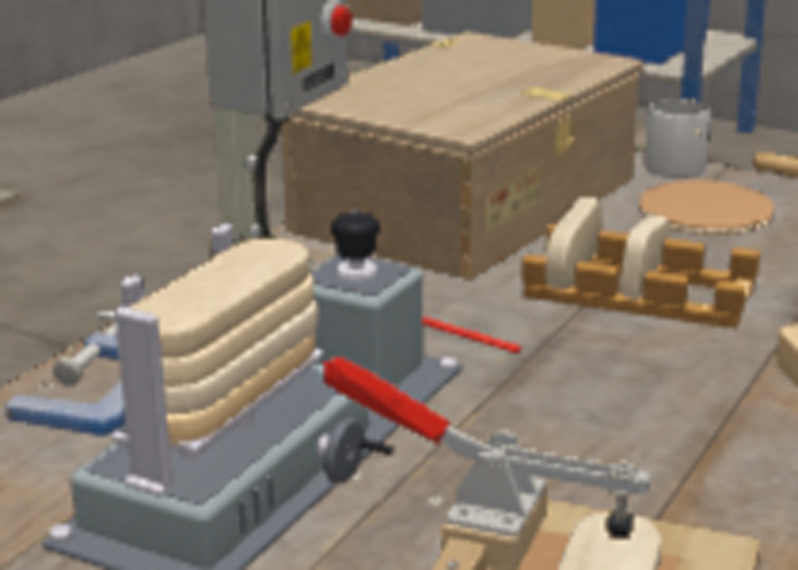

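View pics/w21.png

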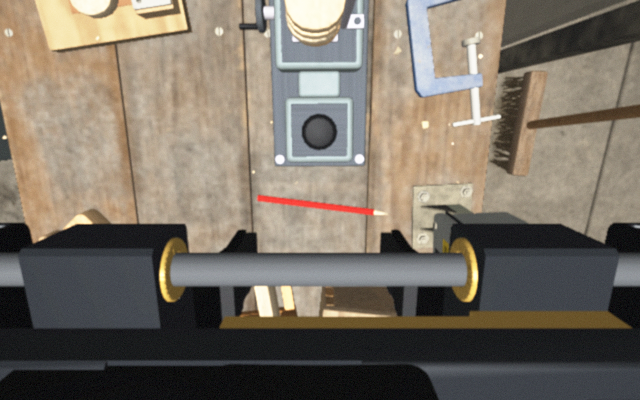

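```bash
python3 - <<'E'
from h import *
d=np.load('pics/w17.npz');im=d['im']
cv2.imwrite('pics/c17.png',cv2.resize(im[75:225,250:400,::-1],None,fx=4,fy=4,interpolation=cv2.INTER_CUBIC))
E
```

```text
(no output)
```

View pics/c17.png

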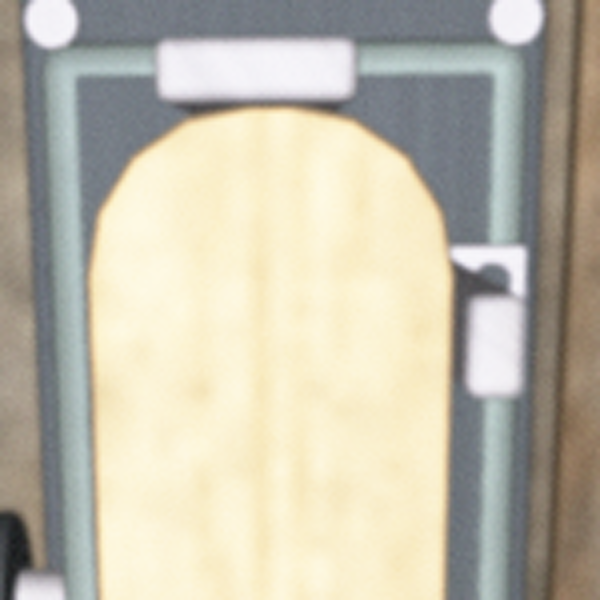

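```bash
python3 - <<'E'
from h import *
d=np.load('pics/w17.npz')
C=lambda x,y:(250+x/4,75+y/4)
az=np.radians(93.15);v=np.array([np.cos(az),np.sin(az)]);ex=np.array([v[1],-v[0]]);org=np.array([.6260,.12875])
f=lambda p,z:(lambda q:(round(q@ex*1e3,2),round(q@v*1e3,2)))(onz(d,*C(*p),z)[:2]-org)
print('stop',f((255,104),.156),'end',f((270,106),.144),'post',f((467,345),.156),'edge',f((450,345),.144),f((447,540),.144),'left',f((91,345),.144),f((98,540),.144))
E
```

```text
stop (np.float64(-0.93), np.float64(76.39)) end (np.float64(0.94), np.float64(76.56)) post (np.float64(27.4), np.float64(45.27)) edge (np.float64(26.6), np.float64(43.73)) (np.float64(27.01), np.float64(14.91)) left (np.float64(-24.63), np.float64(43.71)) (np.float64(-24.49), np.float64(14.87))
```

```bash
python3 -c "
from h import *
print(ctrl.close_job());st()"
```

```text
the job is handed in; nothing more can be done
None
the job is handed in; nothing more can be done
```

I carried out the whole task in the order asked and handed the job in at about 42 s of the 67 s allowed; no verdict was reported.

**Laying down:** I took the long blank from its notch at the robot end of the rack. I set it on its lower edge leaning 33°, released it, and it fell flat on the clear bench.

**Placing:** I took it again across its width and lowered it by feel. It touched with the pile's top at about 126 mm. I moved it against both posts and the end stop, then lowered it again with about 5 N and released it.

**Knob:** I pulled it up until it stopped rising, about 12 mm from rest. The force there rose to 16 N, against 9 N for the spring alone. I then let it spring back.

**Last checks:**
- **End stop:** the wrist picture taken after the release shows no measurable gap.
- **Side posts:** the gap measures 0.8 mm, about 0.4 mm of which I put down to the edges reading small. The blank's long edges differed by up to about 0.8° in direction, which I take as measurement noise.
- **Scene:** the last side picture shows the blank flat on the pile, the knob back at rest and the two other blanks standing in the rack. The gripper was open and clear of everything.

**What went less well:** I sent one lowering step too many at first contact, so the blank pressed on the pile with about 17 N for roughly a second before I backed off.

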